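Make up two hand-unit repair kits in their foam trays

ROBOT

A 6-joint arm with a two-finger parallel gripper is mounted at the origin on a cart in front of the work surface, level with it; the furniture and walls round the work are solid. World frame = base frame: x ahead of the robot, y to its left, z up, the work surface at z = 0. Lengths are in m, angles in rad, forces in N, time in s.
With the tool pointing down it reaches from about 0.375 to 0.975 m from the base axis. Payload 3.8 kg.
Tool frame: the origin (TCP) lies at the very end of the fingers, on their centre line; the grasp point (between the pads) lies 19 mm behind it; z points along the fingers, x is the direction in which the jaws open and shut, and the axes are right-handed (so a half turn about z gives the same grasp; the last joint's range is limited). The gripper opens to 88 mm and grips with 3 to 60 N. Pads are 18 mm wide; open, the fingers measure 123 mm over their backs; the gripper's body (75 mm by 187 mm) begins 45 mm behind the grasp point.
Start: joints at [-1.143, 0.264, 1.604, -0, 1.274, -0.037], TCP at [0.303, -0.603, 0.205] pointing down, gripper open.
Joint ranges: [-2.63, 2.63], [-0.94, 2.18], [0.31, 2.57], [-1.31, 4.45], [0, 2.66], [-2.55, 2.55]. Speed limits (rad/s): [2.57, 2.57, 3.14, 3.14, 3.14, 3.14].

INTERFACE

Orientations are given as a unit quaternion [w, x, y, z].
In Python, from station import env, eyes, models gives the robot as it stands.
- The arm moves only by the tool carry_out, never from a script. Its argument "deltas" is a list that holds one entry, the list of rows, each a list of 5 numbers: the closure, from 0 (fully open) to 1 (shut), then the shift along the tool's x, y, z in m, then the turn about the tool's z in rad. A call has exactly 5 rows; each row shifts and turns the commanded pose from where the row before left it, along the tool's axes as they then stand; what a row does not reach is not made up. A row lasts 1/10 s, in which the tool goes at most 50 mm and 8.59 degrees, less where a joint would pass 70% of its speed; a pose out of reach is approached as far as the arm can. A call with a gripper value outside its range is refused whole. The fingers move at their own pace and stop on an object; the grip force is fixed at half the most. Time passes only in rows, so rows that do not move let the fingers close, or fill a call up. It gives the time, the measured TCP pose, the force and the opening at its end, in the units of the state.
- env.get_obs(): the state, without advancing time (a new reading comes with each control period).
- eyes.get_image(name): name is "scene" or "top" or "wrist"; returns the picture (420x560x3 uint8, red, green, blue); there is no depth.
- eyes.camera_model(name): a dict with "fx", "fy", "cx", "cy" (pixels), "k1" (the pictures are not rectified: a ray, as slopes to the right and down, at radius r is drawn at 1 + k1 r^2 times it, then the intrinsics apply), "extrinsics" (4x4, takes a point from camera to world coordinates); the wrist camera has in their place "mount" (4x4, takes a point from camera to tool coordinates, whose origin is the TCP and whose axes are the tool frame's). Camera axes: x right, y up, looking along -z (the intrinsics and any distortion apply to the point x, -y, -z); pixel columns grow to the right and rows downward; lengths in m; the calibration is good to about 2 mm. A picture is of the moment at which its call begins: read the wrist's pose just before it. camera_model takes no time and is no camera call.
- env.sign_off(): hands the job in, once; it reports no verdict.
Trained networks look in the newest picture that a camera, given by its name, has taken for a name from the list of things; names that differ only in an ending like _2 or _b are one class to them, and where a whole thing is asked for, a point or a joint stands for the part that bears it (a point fixed in the world has none). Each returns a list of dicts, best first, with "score" (0 to 1); they miss things now and then, are a little off and sometimes report something else, mostly with a low value. They report only what shows in the picture. A call takes as long as a camera call. They do not tell look-alikes from the thing itself.
- models.find_in(camera, name): "extent" ([left, top, width, height] in pixels, round what is visible of it).
- models.trace(camera, name): "mask" (420x560 bool, what is visible of it) and "extent" ([left, top, width, height] in pixels, round what is visible of it).
- models.place_of(camera, name): "point" ([column, row] in pixels: a listed point, or the origin of a listed thing).
The state is a dict: "t": time; "qpos": joint angles; "joint_velocities": joint speeds; "tau": joint torques, N m; "tcp_pos": TCP position; "orientation": TCP orientation; "contact_force": force on the tool from outside, world axes, zero at the start; "torque": the same for the moment, N m; "opening": finger opening in m.
Only numpy, scipy, OpenCV 4.12 (cv2) and the standard library are available. Lean on these libraries where they do the work, as an engineer would, in place of code of your own. Each camera call takes 0.05 s, during which the arm holds its last target.

TASK

Make up the two repair kits from the parts lying along the front of the desk. Power kit, in the tray with the two oblong cut-outs: lay the battery pack flat in the wider cut-out and the strip of screwdriver bits upright in the narrower one. Button kit, in the tray with the two round cut-outs: stand the parts tub in the larger hole and the loupe, wide end down, in the smaller one, and drop the small button cap into the tub so that it cannot get lost; everything must sit right down in its cut-out and be left there.

Things in the scene. Friction and masses are not known exactly. Their poses are not given: they have to be found in the camera images.
- tray_long: kit tray with two oblong cut-outs: black, dark foam, 124 x 132 mm, 14 mm high, fixed; origin at the centre of its underside, z up. Cut-outs run along tray x, 7 mm deep (pale floor 7 mm above desk). Wider one (battery pack): 102 mm in x, 50 mm in y, centre x 0, y +29 mm. Narrower one (bit strip): 102 mm in x, 40 mm in y, centre x 0, y -34 mm. Blank white card between them
- tray_round: kit tray with two round cut-outs: black, dark foam, 98 x 166 mm, 14 mm high, fixed; origin at the centre of its underside, z up. Holes 7 mm deep (pale floor 7 mm above desk). Larger hole (parts tub): 66 mm diameter, centre x 0, y +36 mm. Smaller hole (loupe): 56 mm diameter, centre x 0, y -38 mm. Small blank white card at its -x edge
- battery_pack: flat white lithium battery pack with a stub of thin leads at its +x end: 86 mm along x with leads, 34 mm along y, 9 mm thick, 60 g; origin at the centre of the underside of the whole 86 mm. Only x from -43 to +7 mm is solid: grip across the 34 mm width near x = -18 mm. Either way round will do in its cut-out
- bit_strip: strip-shaped holder with upright screwdriver bits: 88 mm along its y, 24 mm wide along x, solid base 14 mm high, bits to 38 mm (not solid above 14 mm), about 110 g; origin at the centre of its underside, z up. Grip the base across its 24 mm width at y = 0. Either way round will do
- parts_tub: blue open round plastic tub with a few tiny screws on its bottom: 58 mm across the rim, about 46 mm across the foot, 31 mm high, wall about 3 mm, floor 2 mm thick (the screws are not solid), about 60 g; origin at the centre of its underside, z up. Grip it across the outside or by the wall
- loupe: black eye loupe standing on its wide end, 40 mm diameter at the foot, 32 mm high, about 50 g; origin at the centre of its underside, z up
- button_cap: small white round push-button cap of about 21 mm diameter, 9 mm high, lying flange down, about 12 g; origin at the centre of its underside, z up
Not all that is in view belongs to the job. What is shaped like the battery_pack but orange is not meant.

How it is judged:
At the end, for the whole second after the job is handed in: Each part on the floor of its own cut-out (underside under 10 mm above the desk, tilt under 0.08 rad), within 11 to 13 mm of the middle in tray x and y (battery pack 30 mm lengthwise, yaw 0.35 rad); loupe and tub upright; button cap inside the tub below its rim; all released, at rest (x of battery_pack in the frame of tray_long between -0.03 and 0.03 m and y of battery_pack in the frame of tray_long between 0.018 and 0.04 m and z of each of battery_pack, bit_strip in the frame of tray_long below 0.01 m and angle between each of battery_pack, bit_strip, parts_tub, loupe's own z axis and vertical below 0.08 rad and angle between the x axis of battery_pack and the x axis of tray_long, either way round below 0.35 rad and linear speed of each of battery_pack, bit_strip, parts_tub, loupe, button_cap below 0.02 m/s and x of bit_strip in the frame of tray_long between -0.012 and 0.012 m and y of bit_strip in the frame of tray_long between -0.045 and -0.023 m and x of parts_tub in the frame of tray_round between -0.013 and 0.013 m and y of parts_tub in the frame of tray_round between 0.023 and 0.049 m and z of each of parts_tub, loupe in the frame of tray_round below 0.01 m and x of loupe in the frame of tray_round between -0.012 and 0.012 m and y of loupe in the frame of tray_round between -0.05 and -0.026 m and horizontal distance between button_cap and parts_tub below 0.024 m and z of button_cap in the frame of parts_tub between -0.002 and 0.026 m); the robot touches nothing.
It also fails if it takes over 106 s, if anything falls off the work surface, if the arm or the gripper's body presses on something with over 40 N, if the wrist force passes 120 N, or if a joint passes its speed limit or range.

## Working session

There is one attempt and no reset: what is moved stays moved. The work goes in short steps, Python scripts to look and compute and a tool call to move; the robot and the scene stay as the last step left them, time stands still between calls to the robot, and variables do not carry over. Pictures are saved under pics/ and viewed, and the job is handed in when it is done.

Besides the shell and the picture viewer there is one more tool, called in YAML: its name, and indented under it one key for each argument. carry_out: Moves the arm, as the interface text tells. Its arguments: {"type":"object","properties":{"deltas":{"type":"array","items":{"type":"array","items":{"type":"array","items":{"type":"number"}}}}},"required":["deltas"]}

```bash
ls; mkdir -p pics; python3 - <<'E'
from station import env, eyes, models
import cv2
o=env.get_obs(); print(o)
for c in ["scene","top","wrist"]:
    im=eyes.get_image(c); cv2.imwrite(f"pics/{c}0.png",im[:,:,::-1]); print(c,eyes.camera_model(c))
E
```

```text
pics
{'t': 0.0, 'qpos': array([-1.14288134e+00,  2.64740140e-01,  1.60533880e+00, -6.18361261e-06,
        1.27370190e+00, -3.68796321e-02]), 'joint_velocities': array([ 0.00148874,  0.00091017, -0.00104089, -0.00109135,  0.00176294,
       -0.00181817]), 'tau': array([ 1.89404665e-03, -5.02106845e+01, -3.56874382e+01,  7.25728925e-02,
        2.94658821e-02, -1.85429567e-04]), 'tcp_pos': array([ 0.30225028, -0.60268611,  0.20391586]), 'orientation': array([-6.06145122e-04,  8.50952144e-01, -5.25242088e-01, -9.10841596e-04]), 'contact_force': array([0.47387755, 0.09829481, 0.52682158]), 'torque': array([0.02255004, 0.03566586, 0.00651547]), 'opening': 0.08816275480995872}
scene {'fx': 477.08541492526615, 'fy': 477.08541492526615, 'cx': 285.0355910816098, 'cy': 211.15129055008182, 'k1': -0.008016717558916317, 'extrinsics': array([[ 0.62972517,  0.31270983, -0.71109687, -0.32580601],
       [-0.77676193,  0.26447721, -0.57157039, -0.73577159],
       [ 0.00933324,  0.91228524,  0.40944905,  0.53388674],
       [ 0.        ,  0.        ,  0.        ,  1.        ]])}
top {'fx': 490.59191
[... 160 characters left out ...]
4, -0.07436038,  0.43632208],
       [-0.9996984 ,  0.0213509 ,  0.01213427, -0.0160921 ],
       [ 0.01368581,  0.07409052,  0.99715761,  1.21465007],
       [ 0.        ,  0.        ,  0.        ,  1.        ]])}
wrist {'fx': 335.7064195809992, 'fy': 335.7064195809992, 'cx': 286.0087846193613, 'cy': 213.9471373422391, 'k1': -0.07015413019481197, 'mount': array([[ 9.99999836e-01, -4.53018746e-04, -3.49251258e-04,
        -3.69533100e-04],
       [-5.41469405e-04, -9.46530586e-01, -3.22613634e-01,
        -8.45004034e-02],
       [-1.84426974e-04,  3.22613770e-01, -9.46530676e-01,
        -1.79732875e-01],
       [ 0.00000000e+00,  0.00000000e+00,  0.00000000e+00,
         1.00000000e+00]])}
```

View pics/top0.png

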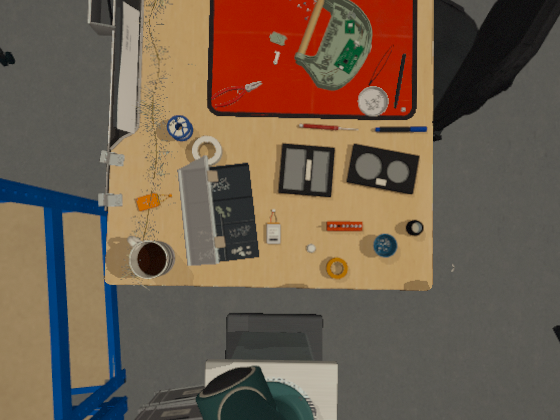

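View pics/scene0.png

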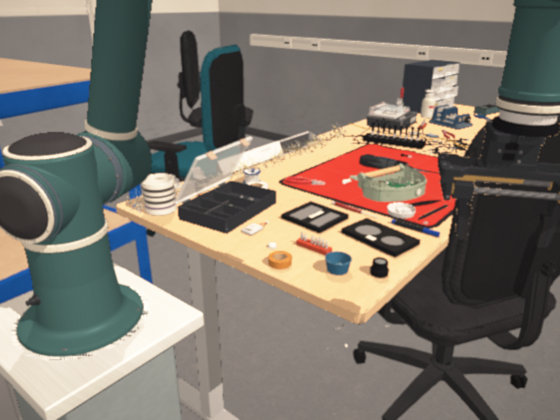

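View pics/wrist0.png

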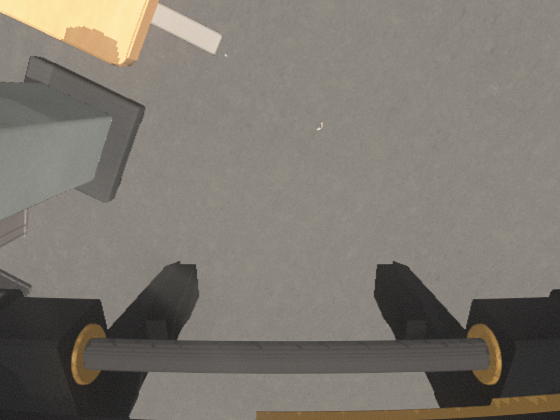

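```bash
cat > h.py <<'E'
import numpy as np, cv2
from station import env, eyes, models
from scipy.spatial.transform import Rotation as R
def T_cam(c,o=None):
    m=eyes.camera_model(c)
    if c!="wrist": return m,np.array(m["extrinsics"])
    q=o["orientation"]; T=np.eye(4); T[:3,:3]=R.from_quat([q[1],q[2],q[3],q[0]]).as_matrix(); T[:3,3]=o["tcp_pos"]
    return m,T@np.array(m["mount"])
def p2w(c,uv,z,o=None):
    m,T=T_cam(c,o)
    d=np.array([(uv[0]-m["cx"])/m["fx"],(uv[1]-m["cy"])/m["fy"]]); s=d.copy()
    for _ in range(20): s=d/(1+m["k1"]*(s@s))
    r=T[:3,:3]@np.array([s[0],-s[1],-1]); t=(z-T[2,3])/r[2]
    return T[:3,3]+t*r
def w2p(c,P,o=None):
    m,T=T_cam(c,o); p=np.linalg.inv(T)@np.append(P,1); s=np.array([p[0],-p[1]])/-p[2]
    s=s*(1+m["k1"]*(s@s)); return s*m["fx"]+[m["cx"],m["cy"]]
def yaw(o):
    q=o["orientation"]; x=R.from_quat([q[1],q[2],q[3],q[0]]).as_matrix()[:,0]; return np.arctan2(x[1],x[0])
def rect(c,z,res=2000,x0=.3,x1=.7,y0=-.4,y1=.1,o=None):
    # orthorectified: image up=+x, right=-y ; res px/m
    H=int((x1-x0)*res);W=int((y1-y0)*res)
    src=[];dst=[]
    m=np.zeros((H,W,2),np.float32)
    mm,T=T_cam(c,o); Ti=np.linalg.inv(T)
    X,Y=np.meshgrid(np.linspace(x1,x0,H),np.linspace(y1,y0,W),indexing='ij')
    P=np.stack([X,Y,np.full_like(X,z),np.ones_like(X)],-1)@Ti.T
    sx=P[...,0]/-P[...,2]; sy=P[...,1]/P[...,2]; k=1+mm["k1"]*(sx**2+sy**2)
    u=(sx*k*mm["fx"]+mm["cx"]).astype(np.float32); v=(sy*k*mm["fy"]+mm["cy"]).astype(np.float32)
    return lambda im: cv2.remap(im,u,v,cv2.INTER_CUBIC)
E
python3 - <<'E'
from h import *
f=rect("top",0.01)
im=eyes.get_image("top")
cv2.imwrite("pics/r1.png",cv2.resize(f(im)[:,:,::-1],None,fx=.75,fy=.75))
Z=dict(tray_long=0.,tray_round=0.,battery_pack=0.,bit_strip=0,parts_tub=0,loupe=0,button_cap=0)
for n in Z:
    for d in models.place_of("top",n)[:2]: print(n,"pt",round(d["score"],2),np.round(d["point"],1),np.round(p2w("top",d["point"],0)[:2],4))
    for d in models.trace("top",n)[:2]:
        mk=d["mask"]; ys,xs=np.nonzero(mk); (c,s,a)=cv2.minAreaRect(np.stack([xs,ys],1).astype(np.float32))
        print("   tr",round(d["score"],2),np.round(d["extent"],1),np.round(c,1),np.round(s,1),round(a,1),np.round(p2w("top",c,0.01)[:2],4))
print(env.get_obs()["t"])
E
```

```text
tray_long pt 0.85 [303.8 171.8] [ 0.6134 -0.0715]
   tr 0.68 [277.5 142.9  57.4  52.9] [305.9 169.3] [53.5 50.3] 4.8 [ 0.6182 -0.0761]
tray_round pt 0.58 [384.8 166.5] [ 0.6311 -0.2737]
   tr 0.96 [349.  142.7  72.3  52.3] [382.4 168.3] [68.4 40.3] 10.3 [ 0.6249 -0.2658]
battery_pack pt 0.77 [272.4 224.6] [0.48   0.0039]
battery_pack pt 0.7 [154.  202.2] [0.5293 0.297 ]
   tr 0.88 [266.2 221.8  11.3  23.4] [272.5 233.5] [23. 13.] 90.0 [0.4578 0.003 ]
   tr 0.6 [136.1 195.5  23.   15.5] [147.6 201.2] [15.2 22.5] 71.6 [0.5307 0.3102]
bit_strip pt 0.82 [345.1 227.8] [ 0.4758 -0.1763]
   tr 0.77 [326.7 221.6  38.5  12.8] [343.5 227. ] [10. 35.] 90.0 [ 0.4774 -0.171 ]
parts_tub pt 0.63 [384.9 168.5] [ 0.6261 -0.274 ]
   tr 0.88 [373.2 235.   27.1  22. ] [385.  245.5] [23. 24.] 90.0 [ 0.4343 -0.2732]
loupe pt 0.46 [410.1 225.6] [ 0.4848 -0.3372]
   tr 0.56 [305.3 245.4  10.8   7.3] [310. 248.] [8. 8.] 90.0 [ 0.4243 -0.0896]
   tr 0.5 [405.2 219.   20.2  17. ] [414.5 228. ] [17. 14.] 0.0 [ 0.4787 -0.3454]
button_cap pt 0.59 [310.4 249. ] [ 0.4218 -0.0912]
   tr 0.37 [264.6 222.8  16.7  22.4] [272.5 232.5] [23. 13.] 90.0 [0.4603 0.003 ]
0.9
```

View pics/r1.png

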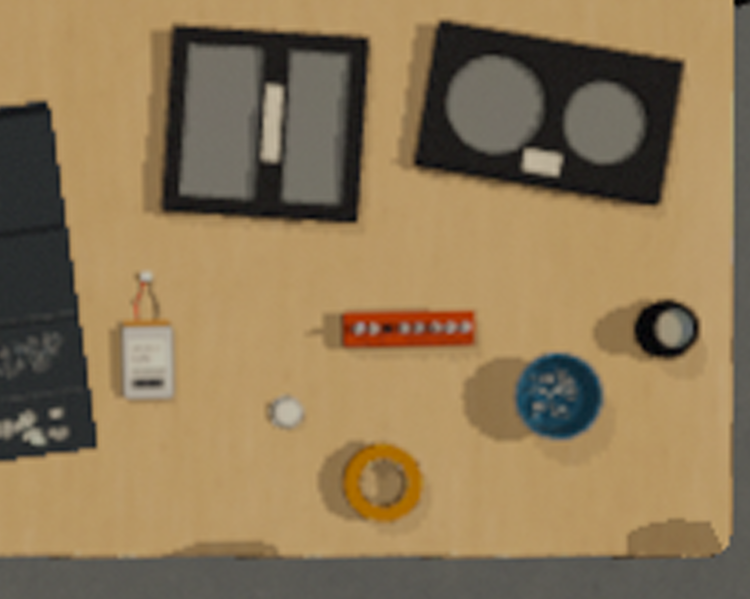

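```bash
python3 - <<'E'
from h import *
im=eyes.get_image("top")
res=2000
def tow(c): return np.array([.7-c[1]/res,.1-c[0]/res])
o=rect("top",.014)(im); g=o.max(2)
m=(g<70).astype(np.uint8)
cs,_=cv2.findContours(m,cv2.RETR_EXTERNAL,cv2.CHAIN_APPROX_NONE)
for c in cs:
    if cv2.contourArea(c)>8000:
        c0,s,a=cv2.minAreaRect(c); print("dark",tow(c0).round(4),np.array(s)/res,a)
# holes floor z=.007
o=rect("top",.007)(im); hsv=cv2.cvtColor(o,cv2.COLOR_RGB2HSV)
m=((hsv[...,1]<40)&(hsv[...,2]>80)&(hsv[...,2]<190)).astype(np.uint8); m[540:]=0
n,l,st,ce=cv2.connectedComponentsWithStats(m)
for i in range(1,n):
    if st[i,4]>3000: 
        ys,xs=np.nonzero(l==i); c0,s,a=cv2.minAreaRect(np.stack([xs,ys],1).astype(np.float32)); print("floor",tow(c0).round(4),np.array(s)/res,a, tow(ce[i]).round(4))
for nm,z,f in [("tub",.031,lambda h:(h[...,0]>95)&(h[...,0]<115)&(h[...,1]>120)),("strip",.014,lambda h:(h[...,0]<10)&(h[...,1]>180)),("cap",.009,lambda h:(h[...,2]>205)&(h[...,1]<40)),("batt",.009,lambda h:(h[...,2]>170)&(h[...,1]<40))]:
    o=rect("top",z)(im); hsv=cv2.cvtColor(o,cv2.COLOR_RGB2HSV); m=f(hsv).astype(np.uint8)
    m=cv2.morphologyEx(m,cv2.MORPH_OPEN,np.ones((3,3)))
    cs,_=cv2.findContours(m,cv2.RETR_EXTERNAL,cv2.CHAIN_APPROX_NONE)
    for c in cs:
        if cv2.contourArea(c)>300:
            c0,s,a=cv2.minAreaRect(c); print(nm,tow(c0).round(4),np.round(np.array(s)/res,4),round(a,1))
obs=env.get_obs(); print(yaw(obs),obs["tcp_pos"],obs["t"])
E
```

```text
dark [0.5125 0.0682] [0.237  0.0635] 90.0
dark [ 0.6164 -0.0761] [0.13024586 0.12341544] 3.5763344764709473
dark [ 0.6233 -0.2645] [0.16519154 0.09803127] 9.596924781799316
floor [ 0.5638 -0.395 ] [0.2665 0.009 ] 90.0 [ 0.5628 -0.3952]
floor [ 0.6196 -0.0468] [0.04860051 0.10189326] 3.7826452255249023 [ 0.6194 -0.0467]
floor [ 0.6153 -0.1099] [0.0382664  0.10060355] 3.527468204498291 [ 0.6154 -0.1097]
floor [ 0.6309 -0.2299] [0.0629325  0.06257895] 45.0 [ 0.6308 -0.2299]
floor [ 0.6187 -0.303 ] [0.0525476  0.05277121] 26.56505012512207 [ 0.6186 -0.3029]
floor [0.4585 0.0016] [0.04557344 0.03118073] 88.80650329589844 [0.4595 0.0019]
tub [ 0.4362 -0.2678] [0.0525 0.0525] 90.0
strip [ 0.4805 -0.1712] [0.0217 0.0858] 88.8
batt [ 0.4252 -0.0925] [0.0145 0.015 ] 90.0
batt [0.459 0.001] [0.044 0.03 ] 90.0
-1.105991923219554 [ 0.30258295 -0.60337906  0.20523744] 0.95
```

```bash
cat >> h.py <<'E'
def go(x,y,z,yw=None):
    o=env.get_obs(); a=yaw(o); q=o["orientation"]; M=R.from_quat([q[1],q[2],q[3],q[0]]).as_matrix()
    p=o["tcp_pos"]; d=np.array([x,y,z])-p; t=M.T@d
    print("t",o["t"],"at",p.round(4),"yaw",round(a,4),"tool delta",t.round(4),"rows",round(np.linalg.norm(d)/.05,2),"open",round(o["opening"],4),"F",np.round(o["contact_force"],1), "tilt",M[:,2].round(3))
    if yw is not None:
        dy=(yw-a+np.pi)%(2*np.pi)-np.pi
        M2=R.from_euler('z',yw).as_matrix()@np.diag([1,-1,-1.])
        print("  turn about tool z",round(-dy,4),"alt",round(-dy-np.sign(-dy)*np.pi,4),"| delta in turned frame",(M2.T@d).round(4))
def shot(name):
    o=env.get_obs(); im=eyes.get_image("wrist"); cv2.imwrite(f"pics/{name}.png",im[:,:,::-1]); return o,im
E
python3 -c "
from h import *
go(.478,-.339,.15)"
```

```text
t 0.95 at [ 0.3026 -0.6034  0.2052] yaw -1.106 tool delta [-0.1577 -0.2753  0.0552] rows 6.44 open 0.0881 F [ 0.  -0.3 -0.2] tilt [ 0. -0. -1.]
```

carry_out:
  deltas:
    - [[0, -0.02, -0.036, 0.0, 0], [0, -0.02, -0.036, 0, 0], [0, -0.02, -0.036, 0, 0], [0, -0.02, -0.036, 0.01, 0], [0, -0.02, -0.036, 0.01, 0]]

```text
t: 1.45
tcp_pos: [0.4197, -0.4323, 0.1857]
orientation: [0.0, 0.851, -0.525, 0.001]
contact_force: [-0.1, -0.1, 0.0]
opening: 0.0882
```

```bash
python3 -c "
from h import *
go(.478,-.339,.15)"
```

```text
t 1.45 at [ 0.4197 -0.4323  0.1857] yaw -1.1064 tool delta [-0.0574 -0.0939  0.0357] rows 2.31 open 0.0882 F [-0.1 -0.1  0. ] tilt [ 0.001 -0.001 -1.   ]
```

carry_out:
  deltas:
    - [[0, -0.019, -0.031, 0.01, 0], [0, -0.019, -0.031, 0.01, 0], [0, -0.019, -0.032, 0.015, 0], [0, 0, 0, 0, 0], [0, 0, 0, 0, 0]]

```text
t: 1.95
tcp_pos: [0.4772, -0.3396, 0.1499]
orientation: [0.0, 0.852, -0.524, -0.0]
contact_force: [0.1, -1.0, 0.5]
opening: 0.0881
```

```bash
python3 -c "
from h import *
o,im=shot('w1'); go(.478,-.339,.15)
for d in models.find_in('wrist','loupe')[:2]: print(d)
for d in models.place_of('wrist','loupe')[:2]: print(d, p2w('wrist',d['point'],0,o))
print(w2p('wrist',[o['tcp_pos'][0],o['tcp_pos'][1],0.03],o))
"
```

```text
t 2.0 at [ 0.4772 -0.3407  0.1506] yaw -1.1052 tool delta [-0.0011 -0.0015  0.0006] rows 0.04 open 0.0882 F [-0.3 -0.8 -0.2] tilt [ 0.    -0.001 -1.   ]
{'extent': [271.7, 165.9, 41.1, 46.4], 'score': 0.74}
{'point': [292.8, 183.8], 'score': 0.7} [ 0.48381389 -0.34359043  0.        ]
[286.34234969 195.82636414]
```

View pics/w1.png

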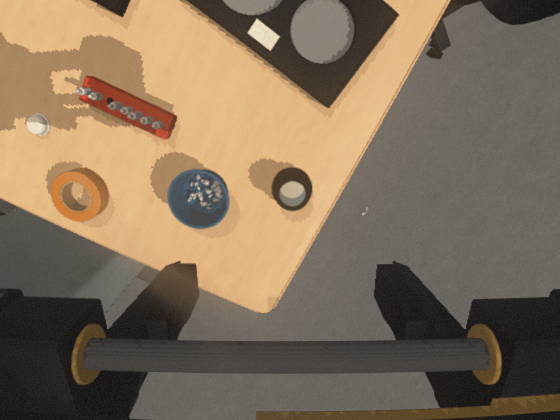

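```bash
python3 -c "
from h import *
o=env.get_obs(); im=cv2.imread('pics/w1.png')
print(o['tcp_pos'])
for z in (0,.016,.032): print(z,p2w('wrist',(292.2,189),z,o)[:2])
print('tub rim',p2w('wrist',(198.5,198.5),.031,o)); print('foam',[p2w('wrist',(322,30),.007,o)])
f=rect('wrist',.032,4000,.43,.53,-.39,-.24,o); cv2.imwrite('pics/r2.png',f(im))
"
```

```text
[ 0.47707055 -0.34160578  0.15107264]
0 [ 0.4785867  -0.34784825]
0.016 [ 0.48215234 -0.34569155]
0.032 [ 0.48571797 -0.34353485]
tub rim [ 0.43834955 -0.26958735  0.031     ]
foam [array([ 0.62023842, -0.30512072,  0.007     ])]
```

View pics/r2.png

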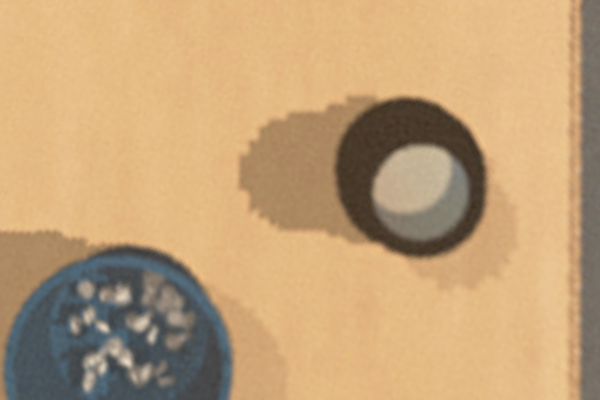

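```bash
python3 -c "
from h import *
go(.481,-.3455,.006)"
```

```text
t 2.1 at [ 0.4771 -0.3416  0.1511] yaw -1.1071 tool delta [ 0.005  -0.0017  0.1451] rows 2.9 open 0.0881 F [ 0.3  0.3 -0.1] tilt [ 0.001 -0.001 -1.   ]
```

carry_out:
  deltas:
    - [[0, 0.005, -0.002, 0.045, 0], [0, 0, 0, 0.045, 0], [0, 0, 0, 0.04, 0], [0, 0, 0, 0.014, 0], [0.3, 0, 0, 0, 0]]

```text
t: 2.6
tcp_pos: [0.479, -0.3435, 0.0042]
orientation: [-0.0, 0.851, -0.526, -0.002]
contact_force: [-0.5, 0.8, 0.6]
opening: 0.0821
```

```bash
python3 -c "
from h import *
go(.481,-.3455,.006); shot('w2')"
```

```text
t 2.6 at [ 0.479  -0.3435  0.0042] yaw -1.1075 tool delta [ 0.0026 -0.0009 -0.0018] rows 0.07 open 0.0821 F [-0.5  0.8  0.6] tilt [-0.004  0.003 -1.   ]
```

View pics/w2.png

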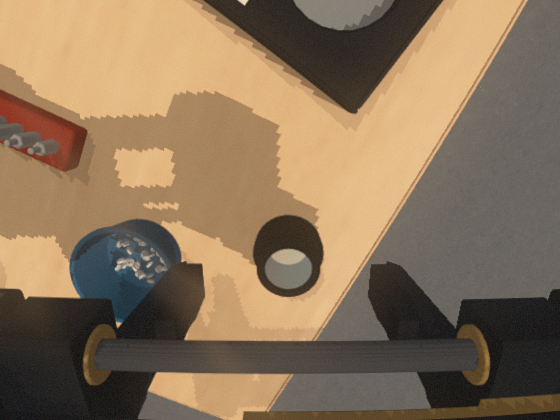

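```bash
python3 -c "
from h import *
o=env.get_obs(); print(o['tcp_pos'])
print(w2p('wrist',o['tcp_pos'],o))
for u in [(288,217),(254,250),(322,250),(288,250)]: print(u,p2w('wrist',u,0.0,o))
print(p2w('wrist',(289,269),0.032,o))
"
```

```text
[ 0.48080714 -0.34460783  0.00638385]
[286.50253162 251.32750307]
(288, 217) [ 0.49834158 -0.33681146  0.        ]
(254, 250) [ 0.47004367 -0.327872    0.        ]
(322, 250) [ 0.48858144 -0.36489941  0.        ]
(288, 250) [ 0.47932727 -0.34637617  0.        ]
[ 0.48319392 -0.34481996  0.032     ]
```

carry_out:
  deltas:
    - [[1, 0, 0, 0, 0], [1, 0, 0, 0, 0], [1, 0, 0, 0, 0], [1, 0, 0, 0, 0], [1, 0, 0, 0, 0]]

```text
t: 3.15
tcp_pos: [0.4815, -0.344, 0.0069]
orientation: [0.0, 0.851, -0.525, 0.001]
contact_force: [-0.7, 0.2, 0.4]
opening: 0.0382
```

carry_out:
  deltas:
    - [[1, 0, 0, 0, 0], [1, 0, 0, -0.02, 0], [1, 0, 0, -0.03, 0], [1, 0, 0, -0.03, 0], [1, 0, 0, 0, 0]]

```text
t: 3.65
tcp_pos: [0.4843, -0.3461, 0.0912]
orientation: [0.0, 0.851, -0.525, 0.004]
contact_force: [0.2, -0.2, -0.0]
opening: 0.0008
```

```bash
python3 -c "
from h import *
go(.6193,-.304,.08); shot('w3')"
```

```text
t 3.65 at [ 0.4843 -0.3461  0.0912] yaw -1.1059 tool delta [ 0.0228 -0.1395  0.0119] rows 2.84 open 0.0008 F [ 0.2 -0.2 -0. ] tilt [ 0.007 -0.005 -1.   ]
```

View pics/w3.png

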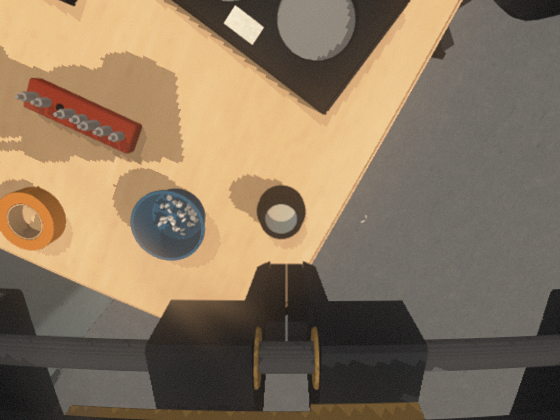

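```bash
python3 -c "
from h import *
o=env.get_obs(); print(o['tcp_pos'])
for u in [(281,187),(257,209),(305,209)]: print(u,p2w('wrist',u,0.0,o))
print(p2w('wrist',(282,219),0.03,o))
go(.481,-.3455,.007)"
```

```text
[ 0.4830025  -0.34516771  0.08893961]
(281, 187) [ 0.49603737 -0.3341918   0.        ]
(257, 209) [ 0.46995982 -0.32459212  0.        ]
(305, 209) [ 0.48802778 -0.36071882  0.        ]
[ 0.48099537 -0.34280316  0.03      ]
t 3.7 at [ 0.483  -0.3452  0.0889] yaw -1.1059 tool delta [-0.001   0.0021  0.0819] rows 1.64 open 0.0004 F [0.2 0.3 0.4] tilt [ 0.004 -0.003 -1.   ]
```

carry_out:
  deltas:
    - [[0.25, -0.003, 0.002, 0, 0], [0.25, 0, 0, 0, 0], [0.25, 0, 0, 0, 0], [0.25, 0, 0, 0, 0], [0.25, 0, 0, 0, 0]]

```text
t: 4.2
tcp_pos: [0.4777, -0.3418, 0.0855]
orientation: [-0.0, 0.851, -0.525, -0.001]
contact_force: [-0.2, -0.7, -0.7]
opening: 0.0382
```

carry_out:
  deltas:
    - [[0.25, 0, 0, 0, 0], [0.25, 0, 0, 0, 0], [0.25, 0, 0, 0.04, 0], [0.25, 0, 0, 0.03, 0], [0.3, 0, 0, 0.011, 0]]

```text
t: 4.7
tcp_pos: [0.4758, -0.3403, 0.002]
orientation: [-0.0, 0.851, -0.525, -0.003]
contact_force: [-0.2, 0.7, -0.2]
opening: 0.062
```

carry_out:
  deltas:
    - [[1, 0, 0, 0, 0], [1, 0, 0, 0, 0], [1, 0, 0, 0, 0], [1, 0, 0, 0, 0], [1, 0, 0, 0, 0]]

```text
t: 5.2
tcp_pos: [0.4788, -0.3427, 0.0065]
orientation: [0.0, 0.851, -0.525, 0.001]
contact_force: [-0.7, 1.3, -0.2]
opening: 0.0236
```

carry_out:
  deltas:
    - [[1, 0, 0, 0, 0], [1, 0, 0, 0, 0], [1, 0, 0, 0, 0], [1, 0, 0, 0, 0], [1, 0, 0, 0, 0]]

```text
t: 5.7
tcp_pos: [0.4779, -0.342, 0.0051]
orientation: [-0.0, 0.851, -0.525, -0.0]
contact_force: [0.1, -0.0, -0.8]
opening: 0.0003
```

```bash
python3 -c "
from h import *
go(.6193,-.304,.08); shot('w4')"
```

```text
t 5.7 at [ 0.4779 -0.342   0.0051] yaw -1.106 tool delta [ 0.0294 -0.1434 -0.0749] rows 3.29 open 0.0003 F [ 0.1 -0.  -0.8] tilt [-0.  0. -1.]
```

View pics/w4.png

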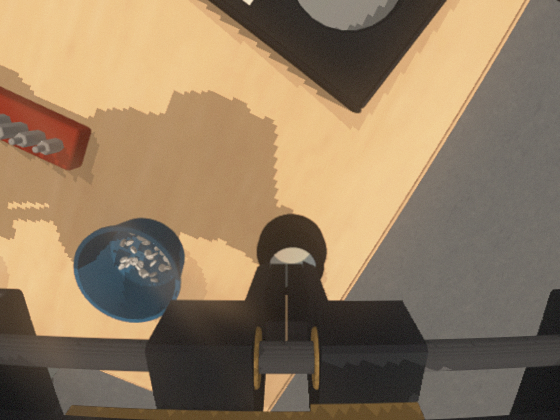

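```bash
python3 -c "
from h import *
o=env.get_obs(); im=eyes.get_image('scene'); p=w2p('scene',o['tcp_pos']).round().astype(int); print(p, w2p('scene',[.4795,-.343,0]),w2p('scene',o['tcp_pos']+[0,0,.031]))
c=im[p[1]-90:p[1]+40,p[0]-80:p[0]+80,::-1]; c=cv2.resize(c,None,fx=5,fy=5,interpolation=cv2.INTER_CUBIC); cv2.imwrite('pics/s2.png',c[:600])
"
```

```text
[377 271] [377.54688038 272.81845959] [378.28942364 258.15749925]
```

View pics/s2.png

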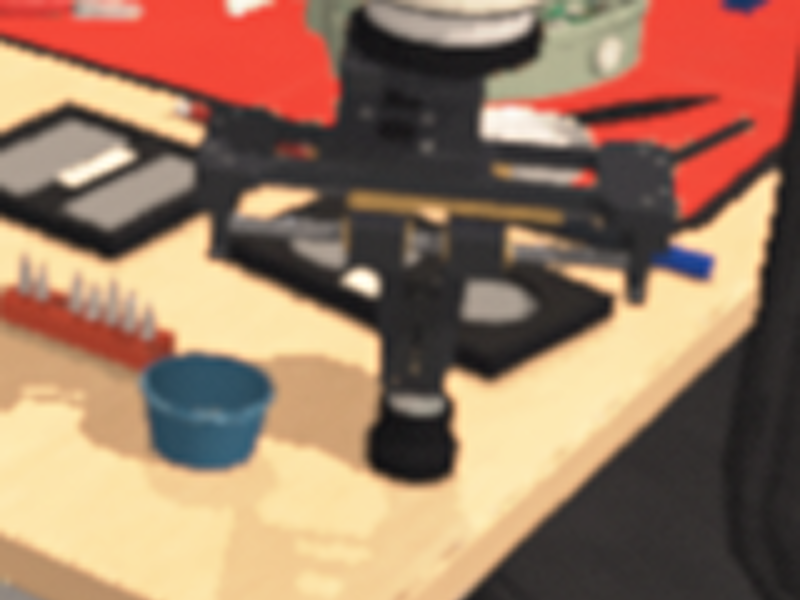

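carry_out:
  deltas:
    - [[0.2, 0, 0, -0.03, 0], [0.2, 0, 0, 0, 0], [0.2, 0, 0, 0, 0], [0.2, 0, 0, 0, 0], [0.2, 0, 0, 0, 0]]

```text
t: 6.3
tcp_pos: [0.4772, -0.3414, 0.0341]
orientation: [-0.0, 0.851, -0.525, -0.001]
contact_force: [-0.5, 0.5, -1.0]
opening: 0.0382
```

carry_out:
  deltas:
    - [[0.2, 0, 0, 0, 0], [0.2, 0, 0, 0.02, 0], [0.2, 0, 0, 0.015, 0], [0.2, 0, 0, 0.005, 0], [0.2, 0, 0, 0, 0]]

```text
t: 6.8
tcp_pos: [0.4768, -0.341, -0.0065]
orientation: [-0.0, 0.851, -0.525, -0.002]
contact_force: [0.8, 0.2, -1.1]
opening: 0.0703
```

```bash
python3 -c "
from h import *
go(.48,-.343,-.02); shot('w5')"
```

```text
t 6.8 at [ 0.4768 -0.341  -0.0065] yaw -1.106 tool delta [ 0.0032 -0.002   0.0135] rows 0.28 open 0.0703 F [ 0.8  0.2 -1.1] tilt [-0.003  0.002 -1.   ]
```

View pics/w5.png

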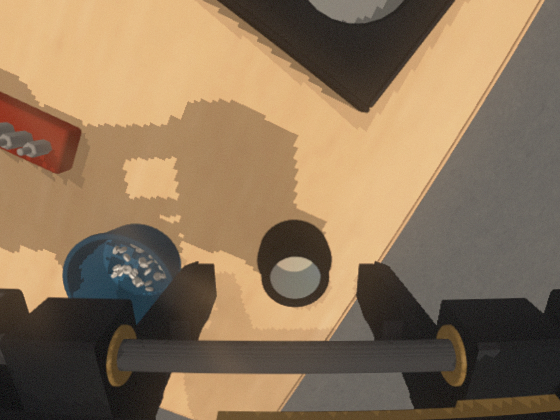

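```bash
python3 -c "
from h import *
o=env.get_obs(); print(o['tcp_pos'])
a=p2w('wrist',(294,220),0,o)[:2]; print(a, 'foot from far edge',a-.02*np.array([.894,.448]))
print(p2w('wrist',(295.5,281),0.032,o))
"
```

```text
[ 0.47750321 -0.34160561 -0.00553757]
[ 0.49866771 -0.33559544] foot from far edge [ 0.48078771 -0.34455544]
[ 0.48118184 -0.34460509  0.032     ]
```

carry_out:
  deltas:
    - [[0.2, 0.004, -0.002, 0, 0], [0.2, 0, 0, 0.012, 0], [0.2, 0, 0, 0.005, 0], [0.2, 0, 0, 0, 0], [0.3, 0, 0, 0, 0]]

```text
t: 7.35
tcp_pos: [0.4812, -0.3444, -0.0222]
orientation: [-0.0, 0.851, -0.525, -0.0]
contact_force: [0.1, 0.2, 0.6]
opening: 0.0643
```

carry_out:
  deltas:
    - [[1, 0, 0, 0, 0], [1, 0, 0, 0, 0], [1, 0, 0, 0, 0], [1, 0, 0, 0, 0], [1, 0, 0, 0, 0]]

```text
t: 7.85
tcp_pos: [0.4818, -0.3448, -0.0215]
orientation: [0.0, 0.851, -0.525, 0.0]
contact_force: [0.2, 0.0, 0.9]
opening: 0.0365
```

```bash
python3 -c "
from h import *
go(.6193,-.304,.06); shot('w6')"
```

```text
t 7.85 at [ 0.4818 -0.3448 -0.0215] yaw -1.106 tool delta [ 0.0252 -0.1413 -0.0815] rows 3.3 open 0.0365 F [0.2 0.  0.9] tilt [ 0. -0. -1.]
```

View pics/w6.png

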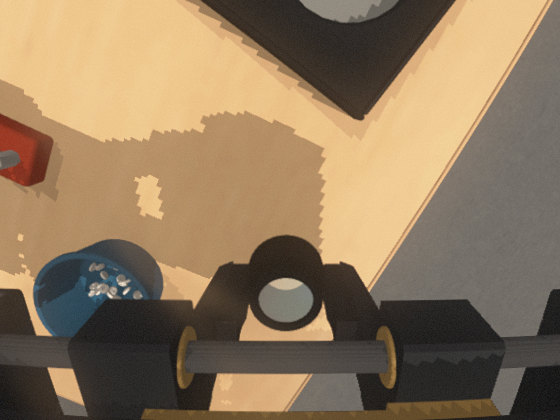

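carry_out:
  deltas:
    - [[1, 0, 0, -0.02, 0], [1, 0, 0, -0.03, 0], [1, 0.008, -0.04, -0.01, 0], [1, 0.008, -0.04, 0, 0], [1, 0.008, -0.04, 0, 0]]

```text
t: 8.4
tcp_pos: [0.6012, -0.3125, 0.0392]
orientation: [-0.0, 0.851, -0.526, 0.001]
contact_force: [0.2, -0.6, -0.5]
opening: 0.0363
```

carry_out:
  deltas:
    - [[1, 0.001, -0.021, 0, 0], [1, 0, 0, 0, 0], [1, 0, 0, 0, 0], [1, 0, 0, 0, 0], [1, 0, 0, 0, 0]]

```text
t: 8.9
tcp_pos: [0.6174, -0.3043, 0.0379]
orientation: [0.0, 0.851, -0.526, -0.001]
contact_force: [-0.7, 0.6, -1.0]
opening: 0.0367
```

```bash
python3 -c "
from h import *
o,im=shot('w7');go(.6195,-.304,-.0135);print(w2p('wrist',[.6195,-.304,.014],o)) "
```

```text
t 8.95 at [ 0.6176 -0.3044  0.0381] yaw -1.1072 tool delta [ 0.0006 -0.0019  0.0516] rows 1.03 open 0.0364 F [ 0.5  0.4 -0.1] tilt [-0.001  0.    -1.   ]
[287.49132896 232.88622407]
```

View pics/w7.png

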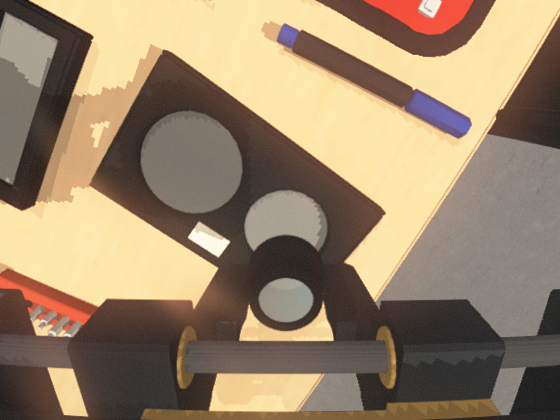

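carry_out:
  deltas:
    - [[1, 0, -0.002, 0.03, 0], [1, 0, 0, 0.015, 0], [1, 0, 0, 0.005, 0], [1, 0, 0, 0, 0], [1, 0, 0, 0, 0]]

```text
t: 9.45
tcp_pos: [0.6208, -0.3033, -0.0114]
orientation: [-0.0, 0.851, -0.525, 0.0]
contact_force: [-0.1, -0.6, -0.2]
opening: 0.0367
```

```bash
python3 -c "
from h import *
o,im=shot('w8');go(.6195,-.304,-.0145) "
```

```text
t 9.5 at [ 0.6212 -0.3034 -0.011 ] yaw -1.1062 tool delta [-0.0002  0.0018  0.0035] rows 0.08 open 0.0363 F [ 0.1  0.6 -0.7] tilt [ 0.001 -0.001 -1.   ]
```

View pics/w8.png

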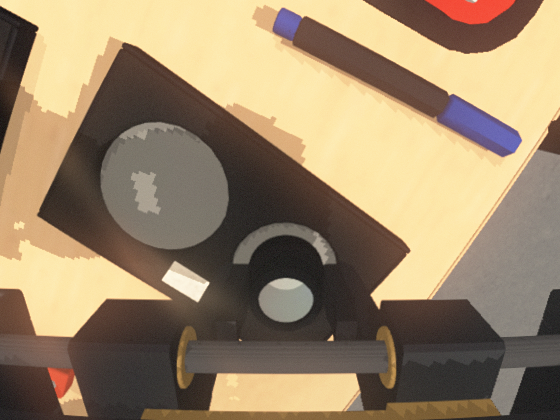

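carry_out:
  deltas:
    - [[1, 0, 0, 0.003, 0], [1, 0, 0, 0, 0], [0.4, 0, 0, 0, 0], [0.4, 0, 0, 0, 0], [0.4, 0, 0, 0, 0]]

```text
t: 10.0
tcp_pos: [0.6207, -0.303, -0.0146]
orientation: [-0.0, 0.851, -0.525, 0.0]
contact_force: [0.7, 0.4, 0.2]
opening: 0.0528
```

carry_out:
  deltas:
    - [[0.35, 0, 0, 0, 0], [0.3, 0, 0, -0.04, 0], [0.3, 0, 0, -0.04, 0], [0.2, 0, 0, -0.04, 0], [0.2, 0, 0, 0, 0]]

```text
t: 10.5
tcp_pos: [0.6254, -0.3054, 0.1135]
orientation: [-0.0, 0.851, -0.525, 0.007]
contact_force: [0.2, -0.5, 2.3]
opening: 0.0704
```

```bash
python3 -c "
from h import *
o,im=shot('w9');go(.4375,-.269,.09,-.167) "
```

```text
t 10.55 at [ 0.6236 -0.3045  0.1101] yaw -1.106 tool delta [-0.1153  0.1505  0.0186] rows 3.81 open 0.0702 F [ 0.  -0.9 -0.5] tilt [ 0.008 -0.004 -1.   ]
  turn about tool z -0.939 alt 2.2026 | delta in turned frame [-0.1894 -0.0041  0.0201]
```

View pics/w9.png

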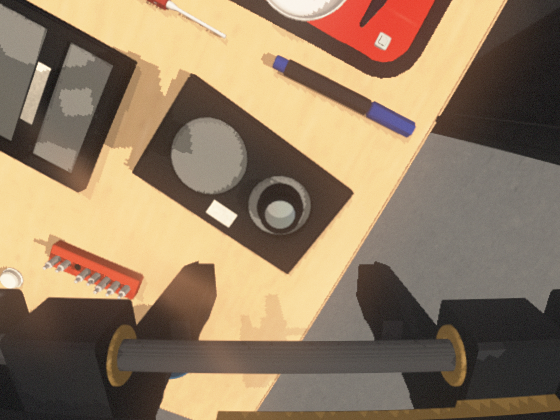

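carry_out:
  deltas:
    - [[0, 0, 0, 0, -0.14], [0, 0, 0, 0, -0.14], [0, 0, 0, 0, -0.14], [0, 0, 0, 0, -0.14], [0, 0, 0, 0, -0.14]]

```text
t: 11.05
tcp_pos: [0.6192, -0.3022, 0.1028]
orientation: [-0.001, 0.98, -0.199, -0.002]
contact_force: [-0.1, -0.0, 0.2]
opening: 0.0884
```

carry_out:
  deltas:
    - [[0, 0, 0, 0, -0.12], [0, 0, 0, 0, -0.12], [0, -0.045, 0, 0, 0], [0, -0.045, 0, 0, 0], [0, -0.045, 0, 0, 0]]

```text
t: 11.55
tcp_pos: [0.4848, -0.2794, 0.1026]
orientation: [-0.001, 0.997, -0.083, -0.002]
contact_force: [0.6, -0.8, 0.3]
opening: 0.0883
```

```bash
python3 -c "
from h import *
go(.4375,-.269,.06,-.167) "
```

```text
t 11.55 at [ 0.4848 -0.2794  0.1026] yaw -0.1654 tool delta [-0.0482 -0.0024  0.0428] rows 1.29 open 0.0883 F [ 0.6 -0.8  0.3] tilt [-0.004  0.002 -1.   ]
  turn about tool z 0.0016 alt -3.14 | delta in turned frame [-0.0484 -0.0024  0.0426]
```

carry_out:
  deltas:
    - [[0, -0.03, -0.002, 0, 0], [0, -0.018, 0, 0.02, 0], [0, 0, 0, 0.02, 0], [0, 0, 0, 0, 0], [0, 0, 0, 0, 0]]

```text
t: 12.05
tcp_pos: [0.4396, -0.2701, 0.0641]
orientation: [-0.001, 0.997, -0.083, -0.001]
contact_force: [0.0, -0.2, -0.1]
opening: 0.0882
```

```bash
python3 -c "
from h import *
o,im=shot('w10');go(.4375,-.269,-.015)
h=cv2.cvtColor(im,cv2.COLOR_RGB2HSV); 
for d in models.trace('wrist','parts_tub')[:1]: print(d['extent'],d['score'])
print(p2w('wrist',(d['extent'][0]+d['extent'][2]/2,d['extent'][1]+d['extent'][3]/2),.028,o))"
```

```text
t 12.1 at [ 0.4406 -0.2707  0.065 ] yaw -0.1659 tool delta [-0.0033 -0.0011  0.08  ] rows 1.6 open 0.0878 F [ 0.2 -0.1 -0. ] tilt [-0.001  0.    -1.   ]
[242.5, 184.7, 83.4, 80.8] 0.76
[ 0.4388094  -0.26686242  0.028     ]
```

View pics/w10.png

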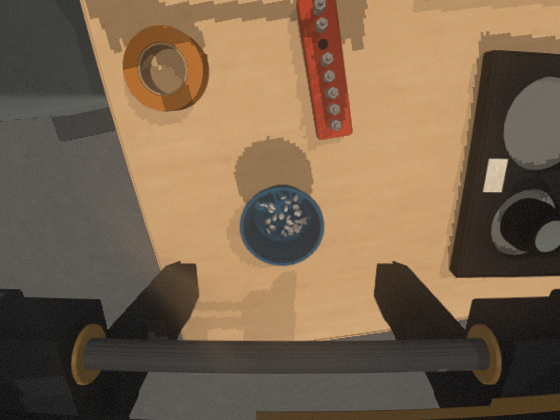

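carry_out:
  deltas:
    - [[0, -0.003, -0.002, 0.03, 0], [0, 0, 0, 0.03, 0], [0, 0, 0, 0.021, 0], [0.2, 0, 0, 0, 0], [1, 0, 0, 0, 0]]

```text
t: 12.65
tcp_pos: [0.4386, -0.2686, -0.0151]
orientation: [0.0, 0.997, -0.083, 0.0]
contact_force: [0.5, 0.1, -0.1]
opening: 0.0742
```

carry_out:
  deltas:
    - [[1, 0, 0, 0, 0], [1, 0, 0, 0, 0], [1, 0, 0, 0, 0], [1, 0, 0, 0, 0], [1, 0, 0, 0, 0]]

```text
t: 13.15
tcp_pos: [0.4392, -0.2692, -0.0142]
orientation: [0.001, 0.997, -0.083, 0.001]
contact_force: [-0.3, 0.2, 5.9]
opening: 0.0557
```

```bash
python3 -c "
from h import *
o,im=shot('w11');go(.6317,-.231,.04)"
```

```text
t 13.2 at [ 0.4392 -0.2692 -0.0142] yaw -0.166 tool delta [ 0.1837 -0.0694 -0.0537] rows 4.07 open 0.0557 F [-1.5  0.9  6.8] tilt [ 0.002 -0.002 -1.   ]
```

View pics/w11.png

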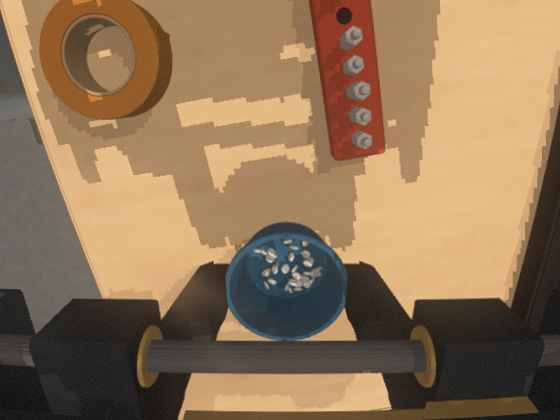

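carry_out:
  deltas:
    - [[1, 0, 0, -0.02, 0], [1, 0, 0, -0.03, 0], [1, 0, 0, 0, 0], [1, 0.03, -0.01, 0, 0], [1, 0.04, -0.015, 0, 0]]

```text
t: 13.7
tcp_pos: [0.5099, -0.2552, 0.0338]
orientation: [-0.0, 0.996, -0.084, -0.001]
contact_force: [0.0, -1.1, -1.1]
opening: 0.0555
```

carry_out:
  deltas:
    - [[1, 0.04, -0.015, 0, 0], [1, 0.04, -0.015, 0, 0], [1, 0.034, -0.015, 0, 0], [1, 0, 0, 0, 0], [1, 0, 0, 0, 0]]

```text
t: 14.2
tcp_pos: [0.6306, -0.229, 0.0329]
orientation: [-0.0, 0.997, -0.082, -0.001]
contact_force: [-0.3, -0.1, -1.5]
opening: 0.0554
```

```bash
python3 -c "
from h import *
o,im=shot('w12');go(.6312,-.2305,-.007)"
```

```text
t 14.25 at [ 0.6295 -0.2292  0.0329] yaw -0.1655 tool delta [0.002  0.001  0.0399] rows 0.8 open 0.0553 F [-0.6 -0.5 -0.8] tilt [-0.003  0.001 -1.   ]
```

View pics/w12.png

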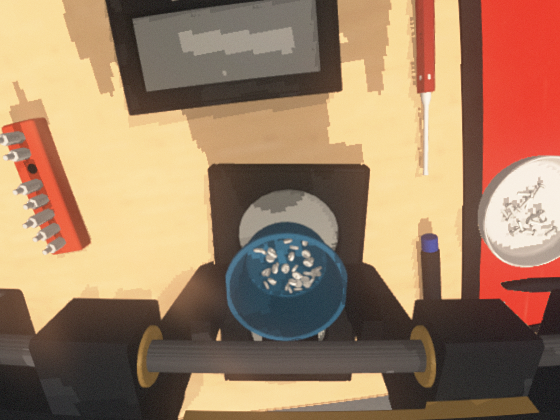

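carry_out:
  deltas:
    - [[1, 0.002, 0.001, 0.02, 0], [1, 0, 0, 0.014, 0], [1, 0, 0, 0.004, 0], [1, 0, 0, 0.002, 0], [1, 0, 0, 0, 0]]

```text
t: 14.75
tcp_pos: [0.6322, -0.2311, -0.0058]
orientation: [-0.0, 0.997, -0.083, -0.0]
contact_force: [-0.1, 0.3, 0.1]
opening: 0.0555
```

carry_out:
  deltas:
    - [[0.3, 0, 0, 0, 0], [0.2, 0, 0, 0, 0], [0.1, 0, 0, 0, 0], [0.1, 0, 0, -0.03, 0], [0.1, 0, 0, -0.05, 0]]

```text
t: 15.25
tcp_pos: [0.629, -0.2294, 0.0705]
orientation: [-0.001, 0.997, -0.083, -0.004]
contact_force: [0.6, -0.0, 0.2]
opening: 0.0793
```

```bash
python3 -c "
from h import *
o,im=shot('w13');go(.425,-.093,.08)"
```

```text
t 15.3 at [ 0.6367 -0.2324  0.0836] yaw -0.1658 tool delta [-0.2318 -0.1026  0.0013] rows 5.07 open 0.0795 F [2.4 0.1 5.3] tilt [ 0.009 -0.003 -1.   ]
```

View pics/w13.png

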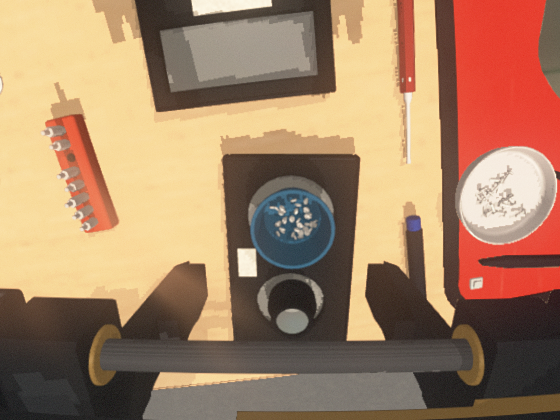

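carry_out:
  deltas:
    - [[0.5, -0.04, -0.018, 0, 0], [0.5, -0.04, -0.018, 0, 0], [0.5, -0.04, -0.018, 0, 0], [0.5, -0.04, -0.018, 0, 0], [0.5, -0.04, -0.018, 0, 0]]

```text
t: 15.8
tcp_pos: [0.4493, -0.1084, 0.0746]
orientation: [0.0, 0.997, -0.083, 0.001]
contact_force: [0.0, 0.1, 0.5]
opening: 0.0439
```

carry_out:
  deltas:
    - [[0.5, -0.032, -0.012, 0, 0], [0.5, 0, 0, 0.03, 0], [0.5, 0, 0, 0, 0], [0.5, 0, 0, 0, 0], [0.5, 0, 0, 0, 0]]

```text
t: 16.3
tcp_pos: [0.4223, -0.0926, 0.0454]
orientation: [0.0, 0.997, -0.083, 0.001]
contact_force: [-0.1, -0.0, -0.1]
opening: 0.0439
```

```bash
python3 -c "
from h import *
o,im=shot('w14');go(.425,-.093,-.027)
for d in models.trace('wrist','button_cap')[:2]:
  e=d['extent']; print(e,d['score'],p2w('wrist',(e[0]+e[2]/2,e[1]+e[3]/2),.003,o))"
```

```text
t 16.35 at [ 0.4224 -0.0926  0.0454] yaw -0.1663 tool delta [ 0.0025 -0.0001  0.0724] rows 1.45 open 0.044 F [0.1 0.6 0.3] tilt [ 0.002 -0.001 -1.   ]
[276.6, 206.8, 33.4, 28.9] 0.88 [ 0.42807363 -0.08996697  0.003     ]
```

View pics/w14.png

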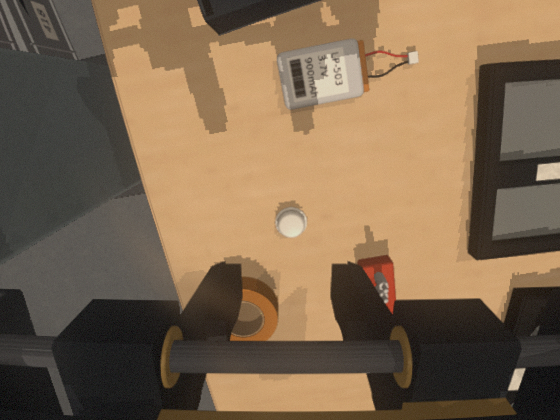

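carry_out:
  deltas:
    - [[0.5, 0.0045, -0.0025, 0.03, 0], [0.5, 0, 0, 0.025, 0], [0.5, 0, 0, 0.01, 0], [0.5, 0, 0, 0.004, 0], [0.5, 0, 0, 0, 0]]

```text
t: 16.9
tcp_pos: [0.4258, -0.0905, -0.0247]
orientation: [-0.0, 0.997, -0.083, -0.0]
contact_force: [0.4, -0.6, 0.5]
opening: 0.0441
```

```bash
python3 -c "
from h import *
o,im=shot('w15');go(.4275,-.0905,-.027)"
```

```text
t 16.95 at [ 0.4264 -0.0906 -0.0242] yaw -0.1661 tool delta [ 0.0011 -0.0002  0.0028] rows 0.06 open 0.0439 F [ 0.4  0.6 -0.4] tilt [ 0.001 -0.    -1.   ]
```

View pics/w15.png

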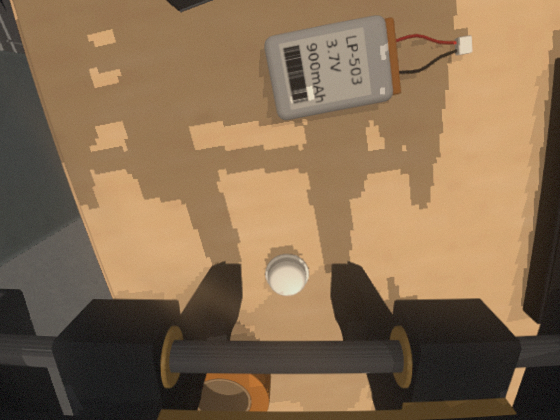

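carry_out:
  deltas:
    - [[0.5, 0, -0.0015, 0.002, 0], [0.6, 0, 0, 0, 0], [1, 0, 0, 0, 0], [1, 0, 0, 0, 0], [1, 0, 0, 0, 0]]

```text
t: 17.45
tcp_pos: [0.426, -0.0888, -0.0266]
orientation: [0.0, 0.997, -0.083, 0.0]
contact_force: [0.7, 0.1, -0.0]
opening: 0.0144
```

carry_out:
  deltas:
    - [[1, 0, 0, 0, 0], [1, 0, 0, -0.01, 0], [1, 0, 0, -0.04, 0], [1, 0, 0, -0.05, 0], [1, 0, 0, 0, 0]]

```text
t: 17.95
tcp_pos: [0.4318, -0.0904, 0.0806]
orientation: [0.001, 0.997, -0.083, 0.007]
contact_force: [0.3, -0.1, 0.8]
opening: 0.0137
```

```bash
python3 -c "
from h import *
o,im=shot('w16');go(.6315,-.231,.075)"
```

```text
t 18.0 at [ 0.4298 -0.0899  0.0778] yaw -0.166 tool delta [0.2223 0.1059 0.005 ] rows 4.92 open 0.0136 F [-0.9  0.7 -0.1] tilt [ 0.009 -0.002 -1.   ]
```

View pics/w16.png

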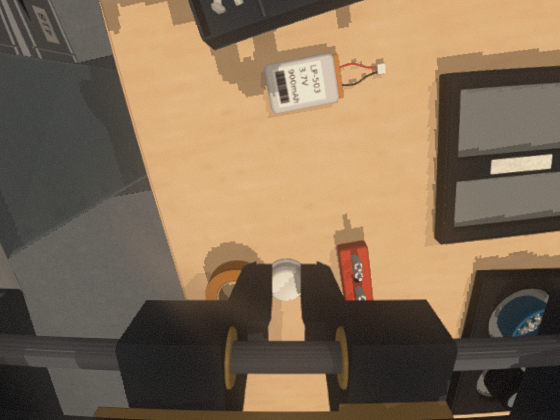

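carry_out:
  deltas:
    - [[1, 0.037, 0.018, 0, 0], [1, 0.037, 0.018, 0, 0], [1, 0.037, 0.018, 0, 0], [1, 0.037, 0.018, 0, 0], [1, 0.037, 0.017, 0, 0]]

```text
t: 18.5
tcp_pos: [0.5936, -0.2078, 0.0716]
orientation: [-0.0, 0.997, -0.083, -0.001]
contact_force: [-0.1, -0.7, 0.0]
opening: 0.0141
```

carry_out:
  deltas:
    - [[1, 0.037, 0.017, 0, 0], [1, 0, 0, 0, 0], [1, 0, 0, 0, 0], [1, 0, 0, 0, 0], [1, 0, 0, 0, 0]]

```text
t: 19.0
tcp_pos: [0.6258, -0.229, 0.0727]
orientation: [-0.0, 0.997, -0.083, -0.001]
contact_force: [-0.6, -0.6, -0.5]
opening: 0.0137
```

```bash
python3 -c "
from h import *
o,im=shot('w17');go(.6315,-.231,.014)
for d in models.trace('wrist','parts_tub')[:1]: print(d['extent'],d['score'])
for x in (.6315,): print(w2p('wrist',[.6315,-.231,.038],o))"
```

```text
t 19.05 at [ 0.626  -0.2291  0.0731] yaw -0.1654 tool delta [0.0058 0.001  0.0591] rows 1.19 open 0.0144 F [-0.5  0.3 -0.5] tilt [-0.001  0.    -1.   ]
[257.0, 189.6, 83.6, 73.5] 0.56
[294.79777345 231.35395353]
```

View pics/w17.png

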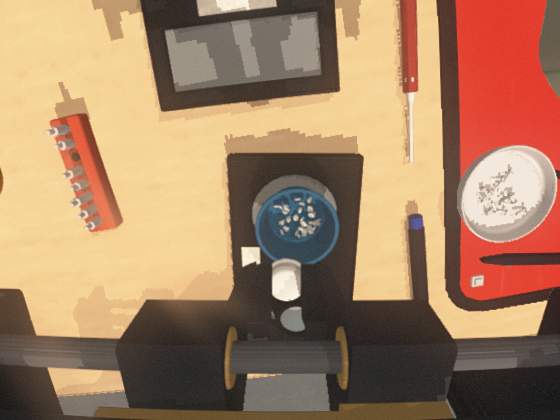

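carry_out:
  deltas:
    - [[1, 0.007, -0.001, 0, 0], [1, 0, 0, 0.03, 0], [1, 0, 0, 0.02, 0], [1, 0, 0, 0.006, 0], [1, 0, 0, 0, 0]]

```text
t: 19.6
tcp_pos: [0.6336, -0.2297, 0.0161]
orientation: [-0.0, 0.997, -0.083, -0.001]
contact_force: [-0.0, 0.1, -1.2]
opening: 0.014
```

```bash
python3 -c "
from h import *
o,im=shot('w18');go(.6325,-.231,.014)"
```

```text
t 19.65 at [ 0.6345 -0.2301  0.0174] yaw -0.1659 tool delta [-0.0018  0.0012  0.0034] rows 0.08 open 0.0138 F [ 0.2 -0.4  0.5] tilt [-0.  0. -1.]
```

View pics/w18.png

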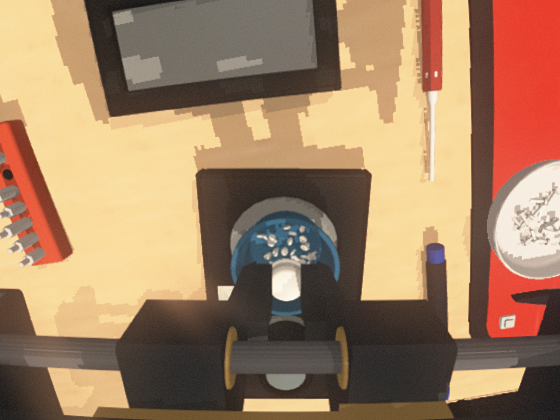

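carry_out:
  deltas:
    - [[1, 0, -0.003, 0, 0], [1, 0, 0, 0, 0], [0.7, 0, 0, 0, 0], [0.65, 0, 0, 0, 0], [0.65, 0, 0, 0, 0]]

```text
t: 20.15
tcp_pos: [0.635, -0.2273, 0.0176]
orientation: [0.0, 0.997, -0.083, 0.0]
contact_force: [0.1, 0.7, 0.2]
opening: 0.0307
```

carry_out:
  deltas:
    - [[0.65, 0, 0, 0, 0], [0.65, 0, 0, -0.04, 0], [0.5, 0, 0, -0.04, 0], [0.5, 0, 0, 0, 0], [0.5, 0, 0, 0, 0]]

```text
t: 20.65
tcp_pos: [0.636, -0.2278, 0.099]
orientation: [0.0, 0.997, -0.083, 0.002]
contact_force: [-1.1, -0.2, 0.3]
opening: 0.0438
```

```bash
python3 -c "
from h import *
o,im=shot('w19');go(.480,-.172,.06,0)"
```

```text
t 20.7 at [ 0.6346 -0.2272  0.097 ] yaw -0.166 tool delta [-0.1616 -0.0289  0.037 ] rows 3.37 open 0.0439 F [ 0.4 -0.2 -0.6] tilt [-0.  0. -1.]
  turn about tool z -0.166 alt 2.9756 | delta in turned frame [-0.1546 -0.0552  0.037 ]
```

View pics/w19.png

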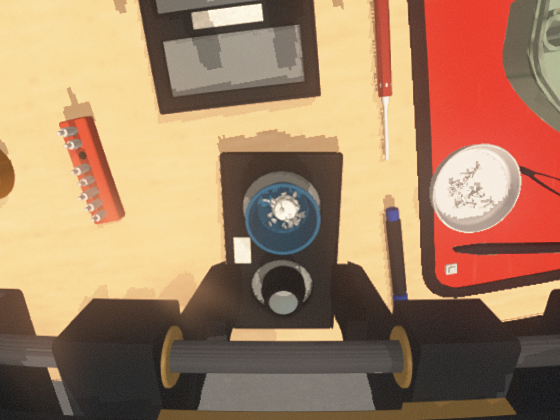

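carry_out:
  deltas:
    - [[0.4, 0, 0, 0, -0.083], [0.4, 0, 0, 0, -0.083], [0.4, -0.04, -0.014, 0, 0], [0.4, -0.04, -0.014, 0, 0], [0.4, -0.04, -0.014, 0, 0]]

```text
t: 21.2
tcp_pos: [0.5116, -0.184, 0.0942]
orientation: [-0.001, 1.0, -0.0, -0.002]
contact_force: [-0.5, -0.3, 0.1]
opening: 0.0527
```

carry_out:
  deltas:
    - [[0.4, -0.034, -0.013, 0.02, 0], [0.4, 0, 0, 0.02, 0], [0.4, 0, 0, 0, 0], [0.4, 0, 0, 0, 0], [0.4, 0, 0, 0, 0]]

```text
t: 21.7
tcp_pos: [0.482, -0.1727, 0.0577]
orientation: [0.0, 1.0, -0.0, 0.0]
contact_force: [0.3, -0.1, 0.3]
opening: 0.053
```

```bash
python3 -c "
from h import *
o,im=shot('w20');go(.480,-.172,-.022,0)
for z in (.014,):
  f=rect('wrist',z,4000,.43,.55,-.24,-.1,o); cv2.imwrite('pics/r20.png',f(im)[:,:,::-1])"
```

```text
t 21.75 at [ 0.4824 -0.1729  0.0581] yaw -0.0 tool delta [-0.0025 -0.0009  0.0801] rows 1.6 open 0.053 F [-0.6 -0.9 -0.2] tilt [ 0.002 -0.001 -1.   ]
  turn about tool z -0.0 alt 3.1416 | delta in turned frame [-0.0024 -0.0009  0.0801]
```

View pics/w20.png

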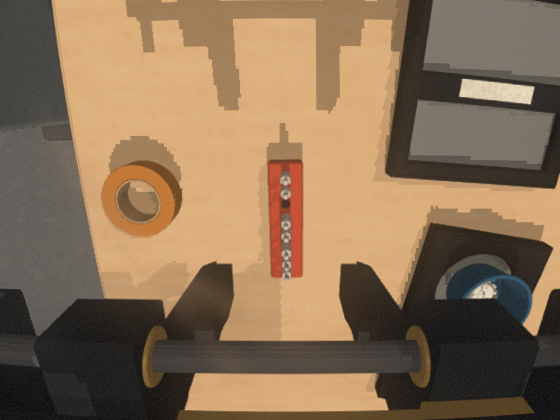

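View pics/r20.png

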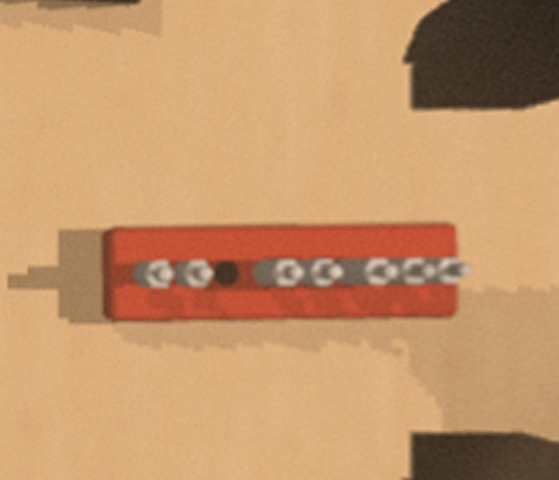

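carry_out:
  deltas:
    - [[0.4, 0, -0.002, 0.03, 0], [0.4, 0, 0, 0.03, 0], [0.4, 0, 0, 0.021, 0], [0.5, 0, 0, 0, 0], [1, 0, 0, 0, 0]]

```text
t: 22.25
tcp_pos: [0.4817, -0.1706, -0.0233]
orientation: [0.0, 1.0, 0.0, 0.0]
contact_force: [0.0, -0.5, -0.3]
opening: 0.039
```

carry_out:
  deltas:
    - [[1, 0, 0, 0, 0], [1, 0, 0, 0, 0], [1, 0, 0, 0, 0], [1, 0, 0, 0, 0], [1, 0, 0, 0, 0]]

```text
t: 22.75
tcp_pos: [0.4825, -0.171, -0.0221]
orientation: [0.001, 1.0, 0.0, 0.002]
contact_force: [1.5, 0.8, 6.5]
opening: 0.0232
```

carry_out:
  deltas:
    - [[1, 0, 0, -0.01, 0], [1, 0, 0, -0.03, 0], [1, 0, 0, -0.03, 0], [1, 0, 0, 0, 0], [1, 0, 0, 0, 0]]

```text
t: 23.25
tcp_pos: [0.4811, -0.1703, 0.0468]
orientation: [0.0, 1.0, 0.0, 0.001]
contact_force: [0.2, -0.0, -2.4]
opening: 0.0226
```

```bash
python3 -c "
from h import *
o,im=shot('w21');go(.6158,-.1105,.06,-1.5708-.063)"
```

```text
t 23.3 at [ 0.48   -0.1699  0.0456] yaw 0.0 tool delta [ 0.1358 -0.0594 -0.0145] rows 2.98 open 0.0229 F [-0.6  0.1 -2.4] tilt [-0.001  0.    -1.   ]
  turn about tool z 1.6338 alt -1.5078 | delta in turned frame [-0.0678 -0.1318 -0.0144]
```

View pics/w21.png

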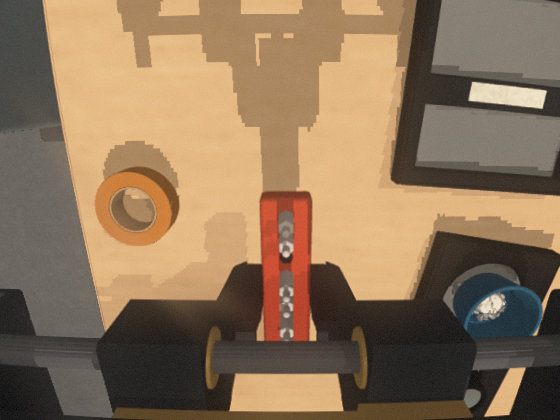

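carry_out:
  deltas:
    - [[1, 0, 0, -0.01, 0.14], [1, 0, 0, 0, 0.14], [1, 0, 0, 0, 0.14], [1, 0, 0, 0, 0.14], [1, 0, 0, 0, 0.14]]

```text
t: 23.8
tcp_pos: [0.4789, -0.1694, 0.054]
orientation: [-0.0, 0.938, -0.346, -0.002]
contact_force: [-1.1, 0.0, -1.7]
opening: 0.0228
```

carry_out:
  deltas:
    - [[1, 0, 0, 0, 0.14], [1, 0, 0, 0, 0.14], [1, 0, 0, 0, 0.14], [1, 0, 0, 0, 0.14], [1, 0, 0, 0, 0.14]]

```text
t: 24.3
tcp_pos: [0.4789, -0.1695, 0.0539]
orientation: [0.001, 0.763, -0.646, -0.002]
contact_force: [0.1, 0.1, -1.3]
opening: 0.0228
```

carry_out:
  deltas:
    - [[1, 0, 0, 0, 0.14], [1, 0, 0, 0, 0.094], [1, -0.022, -0.043, 0, 0], [1, -0.022, -0.043, 0, 0], [1, -0.022, -0.043, 0, 0]]

```text
t: 24.8
tcp_pos: [0.613, -0.1116, 0.0536]
orientation: [-0.001, -0.684, 0.729, 0.002]
contact_force: [0.5, -0.3, -1.8]
opening: 0.0228
```

carry_out:
  deltas:
    - [[1, 0, 0, 0, 0], [1, 0, 0, 0, 0], [1, 0, 0, 0, 0], [1, 0, 0, 0, 0], [1, 0, 0, 0, 0]]

```text
t: 25.3
tcp_pos: [0.6124, -0.1131, 0.056]
orientation: [-0.0, -0.684, 0.729, 0.0]
contact_force: [-0.0, -0.1, -1.5]
opening: 0.0231
```

```bash
python3 -c "
from h import *
o,im=shot('w22');go(.6158,-.1105,-.014,-1.5708-.063)"
```

```text
t 25.35 at [ 0.6128 -0.1131  0.0563] yaw -1.6351 tool delta [-0.0028 -0.0029  0.0703] rows 1.41 open 0.0227 F [ 0.2 -1.  -1.2] tilt [-0.  0. -1.]
  turn about tool z -0.0013 alt 3.1403 | delta in turned frame [-0.0028 -0.0029  0.0703]
```

View pics/w22.png

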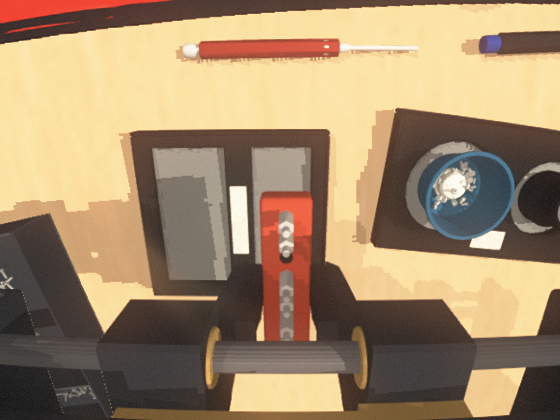

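carry_out:
  deltas:
    - [[1, -0.003, -0.003, 0.025, 0], [1, 0, 0, 0.02, 0], [1, 0, 0, 0.015, 0], [1, 0, 0, 0, 0], [1, 0, 0, 0, 0]]

```text
t: 25.85
tcp_pos: [0.6167, -0.1099, -0.0037]
orientation: [-0.0, -0.684, 0.729, 0.0]
contact_force: [0.4, -0.3, -2.0]
opening: 0.0227
```

```bash
python3 -c "
from h import *
o,im=shot('w23');go(.6158,-.1105,-.014,-1.5708-.063)"
```

```text
t 25.9 at [ 0.6175 -0.11   -0.003 ] yaw -1.6343 tool delta [0.0006 0.0017 0.011 ] rows 0.22 open 0.0226 F [-0.6 -0.  -1.3] tilt [ 0.001 -0.    -1.   ]
  turn about tool z -0.0005 alt 3.1411 | delta in turned frame [0.0006 0.0017 0.011 ]
```

View pics/w23.png

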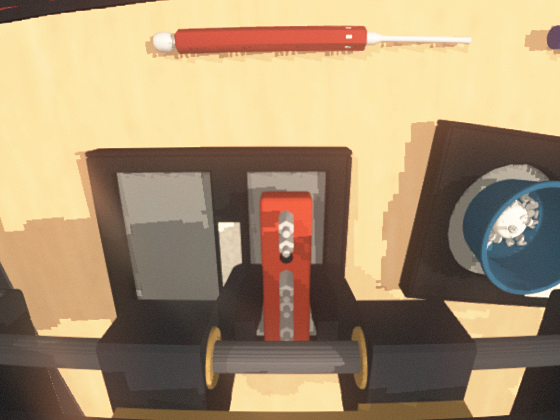

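carry_out:
  deltas:
    - [[1, 0.0005, 0.0015, 0.006, 0], [1, 0, 0, 0.004, 0], [1, 0, 0, 0.001, 0], [1, 0, 0, 0, 0], [0.8, 0, 0, 0, 0]]

```text
t: 26.4
tcp_pos: [0.6155, -0.1101, -0.0147]
orientation: [0.0, -0.684, 0.729, -0.0]
contact_force: [-0.0, 0.0, -0.2]
opening: 0.0222
```

carry_out:
  deltas:
    - [[0.6, 0, 0, 0, 0], [0.58, 0, 0, 0, 0], [0.58, 0, 0, -0.03, 0], [0.58, 0, 0, -0.04, 0], [0.4, 0, 0, -0.03, 0]]

```text
t: 26.9
tcp_pos: [0.6161, -0.1103, 0.0874]
orientation: [0.0, -0.684, 0.729, -0.001]
contact_force: [0.9, -0.9, -0.3]
opening: 0.043
```

```bash
python3 -c "
from h import *
o,im=shot('w24');go(.457,.001,.06,-1.5708)"
```

```text
t 26.95 at [ 0.6199 -0.1111  0.0934] yaw -1.6339 tool delta [-0.1016  0.17    0.0315] rows 4.01 open 0.0472 F [2.4 0.2 3.1] tilt [ 0.01  -0.002 -1.   ]
  turn about tool z -0.0631 alt 3.0785 | delta in turned frame [-0.1121  0.1629  0.0334]
```

View pics/w24.png

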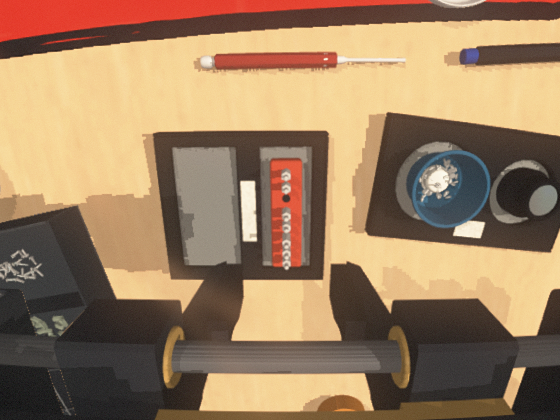

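```bash
python3 -c "
from h import *
a=eyes.get_image('top')[140:290,160:300,::-1]; b=eyes.get_image('scene')[120:260,160:300,::-1]
cv2.imwrite('pics/a.png',np.hstack([cv2.resize(a[:140],None,fx=2.85,fy=2.85,interpolation=2),cv2.resize(b,None,fx=2.85,fy=2.85,interpolation=2)]))
go(.457,.001,.06,-1.5708)"
```

```text
t 27.05 at [ 0.6182 -0.1107  0.0888] yaw -1.634 tool delta [-0.1014  0.1681  0.0275] rows 3.96 open 0.0526 F [-0.1  0.5  0.7] tilt [ 0.007 -0.002 -1.   ]
  turn about tool z -0.0632 alt 3.0784 | delta in turned frame [-0.1117  0.1612  0.0288]
```

View pics/a.png

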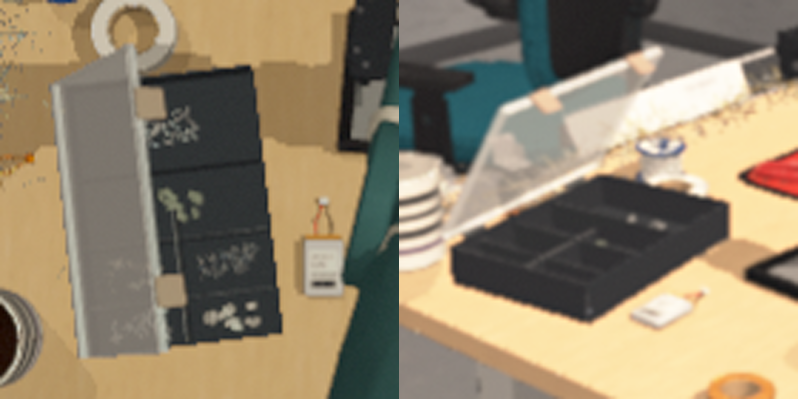

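carry_out:
  deltas:
    - [[0.3, 0, 0, 0, -0.063], [0.3, -0.026, 0.038, 0, 0], [0.3, -0.026, 0.038, 0, 0], [0.3, -0.026, 0.038, 0, 0], [0.3, -0.026, 0.038, 0, 0]]

```text
t: 27.55
tcp_pos: [0.4604, -0.0053, 0.0832]
orientation: [-0.001, -0.707, 0.707, 0.001]
contact_force: [-0.6, 0.4, 1.5]
opening: 0.0616
```

carry_out:
  deltas:
    - [[0.35, -0.008, 0.008, 0.02, 0], [0.35, 0, 0, 0, 0], [0.35, 0, 0, 0, 0], [0.35, 0, 0, 0, 0], [0.35, 0, 0, 0, 0]]

```text
t: 28.05
tcp_pos: [0.457, 0.0013, 0.0658]
orientation: [0.0, -0.707, 0.707, -0.0]
contact_force: [-0.3, -0.5, -0.4]
opening: 0.0576
```

```bash
python3 -c "
from h import *
o,im=shot('w25');go(.457,.001,-.025,-1.5708)
f=rect('wrist',.009,4000,.40,.54,-.06,.06,o); cv2.imwrite('pics/r25.png',f(im)[:,:,::-1])
im=eyes.get_image('scene')[100:280,150:400,::-1]; cv2.imwrite('pics/s25.png',cv2.resize(im,None,fx=3,fy=3,interpolation=2))"
```

```text
t 28.1 at [0.4568 0.0013 0.0658] yaw -1.5718 tool delta [ 0.0003 -0.0001  0.0908] rows 1.82 open 0.0571 F [-0.5 -0.3  0. ] tilt [ 0.001 -0.    -1.   ]
  turn about tool z -0.001 alt 3.1405 | delta in turned frame [ 0.0003 -0.0002  0.0908]
```

View pics/w25.png

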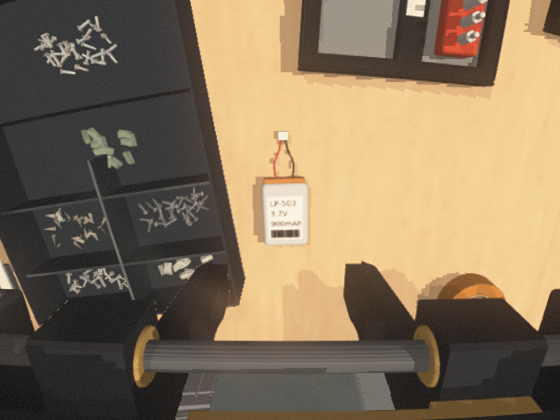

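View pics/r25.png

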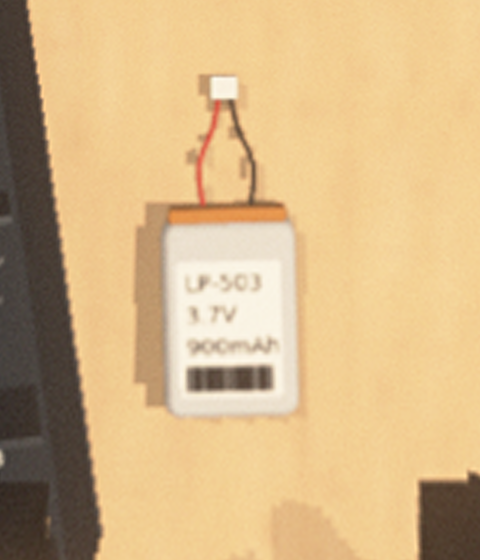

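View pics/s25.png

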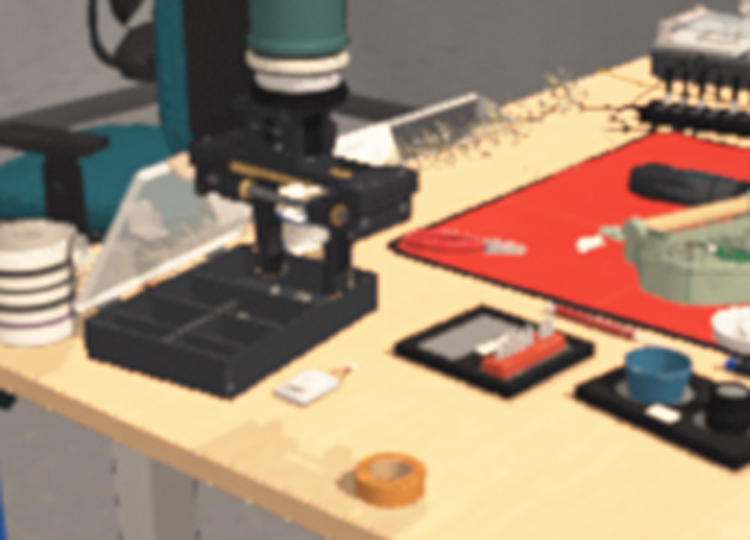

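carry_out:
  deltas:
    - [[0.52, 0.0005, -0.006, 0, 0], [0.52, 0, 0, 0, 0], [0.52, 0, 0, 0.03, 0], [0.52, 0, 0, 0.02, 0], [0.52, 0, 0, 0, 0]]

```text
t: 28.65
tcp_pos: [0.4586, 0.0015, 0.0126]
orientation: [-0.002, -0.707, 0.707, 0.002]
contact_force: [-1.1, -0.2, 0.4]
opening: 0.0423
```

```bash
python3 -c "
from h import *
o,im=shot('w26');go(.4625,.001,-.0255,-1.5708)"
```

```text
t 28.7 at [0.46   0.0014 0.014 ] yaw -1.5711 tool delta [ 0.0004 -0.0027  0.0395] rows 0.79 open 0.0425 F [-0.   0.5  0.1] tilt [-0.004  0.    -1.   ]
  turn about tool z -0.0003 alt 3.1413 | delta in turned frame [ 0.0004 -0.0025  0.0395]
```

View pics/w26.png

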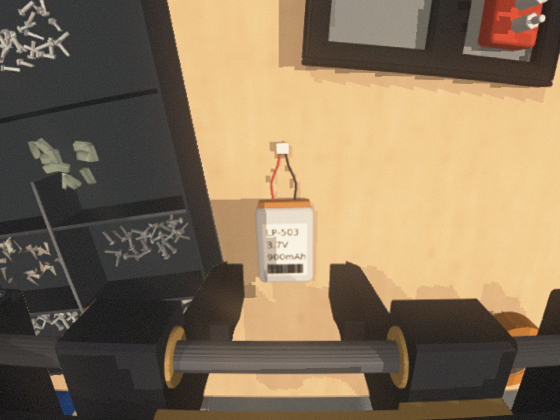

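carry_out:
  deltas:
    - [[0.52, 0, -0.001, 0.01, 0], [0.52, 0, 0, 0.01, 0], [0.52, 0, 0, 0.008, 0], [0.52, 0, 0, 0, 0], [0.52, 0, 0, 0, 0]]

```text
t: 29.2
tcp_pos: [0.4622, 0.0014, -0.013]
orientation: [-0.0, -0.707, 0.707, 0.0]
contact_force: [-1.1, 0.8, 0.6]
opening: 0.0426
```

```bash
python3 -c "
from h import *
o,im=shot('w27');go(.4625,.001,-.0255,-1.5708)"
```

```text
t 29.25 at [ 0.4626  0.0014 -0.0127] yaw -1.5709 tool delta [0.0004 0.0001 0.0128] rows 0.26 open 0.0424 F [-0.2 -0.3  0.2] tilt [ 0. -0. -1.]
  turn about tool z -0.0001 alt 3.1414 | delta in turned frame [0.0004 0.0001 0.0128]
```

View pics/w27.png

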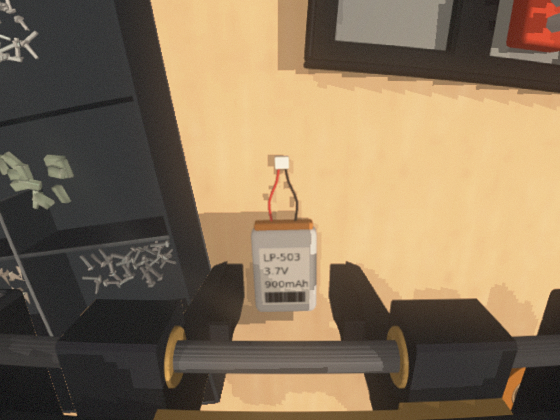

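carry_out:
  deltas:
    - [[0.52, -0.001, 0, 0.007, 0], [0.52, 0, 0, 0.005, 0], [0.55, 0, 0, 0.001, 0], [1, 0, 0, 0, 0], [1, 0, 0, 0, 0]]

```text
t: 29.75
tcp_pos: [0.4624, 0.0024, -0.0259]
orientation: [-0.0, -0.707, 0.707, 0.0]
contact_force: [0.2, -0.6, 0.2]
opening: 0.0321
```

carry_out:
  deltas:
    - [[1, 0, 0, 0, 0], [1, 0, 0, 0, 0], [1, 0, 0, -0.005, 0], [1, 0, 0, -0.02, 0], [1, 0, 0, -0.03, 0]]

```text
t: 30.25
tcp_pos: [0.4603, 0.0025, 0.0285]
orientation: [-0.001, -0.707, 0.707, 0.002]
contact_force: [1.3, 0.2, 0.2]
opening: 0.0327
```

```bash
python3 -c "
from h import *
o,im=shot('w28');go(.6015,-.0465,.04,-1.5708-.063)"
```

```text
t 30.3 at [0.4653 0.0023 0.0343] yaw -1.5709 tool delta [ 0.0488 -0.1362 -0.005 ] rows 2.9 open 0.0323 F [2.1 0.3 1.8] tilt [ 0.006 -0.    -1.   ]
  turn about tool z 0.0629 alt -3.0787 | delta in turned frame [ 0.0401 -0.139  -0.0057]
```

View pics/w28.png

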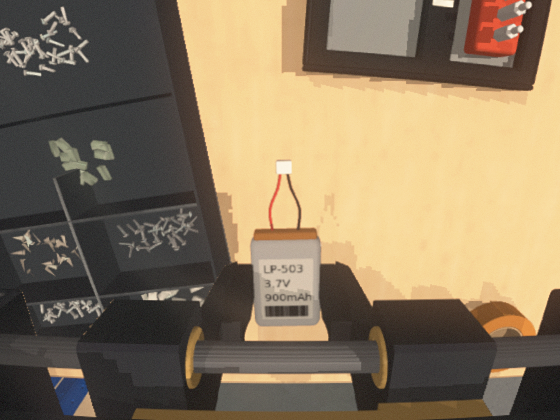

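carry_out:
  deltas:
    - [[1, 0, 0, -0.01, 0.063], [1, 0.013, -0.046, 0, 0], [1, 0.013, -0.046, 0, 0], [1, 0.013, -0.046, 0, 0], [1, 0, 0, 0, 0]]

```text
t: 30.8
tcp_pos: [0.6042, -0.0473, 0.0402]
orientation: [0.002, -0.684, 0.73, -0.003]
contact_force: [-0.7, -0.6, 0.3]
opening: 0.0326
```

carry_out:
  deltas:
    - [[1, 0, 0, 0, 0], [1, 0, 0, 0, 0], [1, 0, 0, 0, 0], [1, 0, 0, 0, 0], [1, 0, 0, 0, 0]]

```text
t: 31.3
tcp_pos: [0.597, -0.0448, 0.0395]
orientation: [0.0, -0.685, 0.729, -0.0]
contact_force: [0.3, -0.8, -0.7]
opening: 0.0325
```

```bash
python3 -c "
from h import *
o,im=shot('w29');go(.602,-.0465,-.0155,-1.5708-.063)"
```

```text
t 31.35 at [ 0.5972 -0.045   0.0396] yaw -1.6337 tool delta [ 0.0012 -0.0048  0.0551] rows 1.11 open 0.0319 F [ 0.  -0.4 -0.3] tilt [ 0. -0. -1.]
  turn about tool z 0.0001 alt -3.1415 | delta in turned frame [ 0.0012 -0.0049  0.0551]
```

View pics/w29.png

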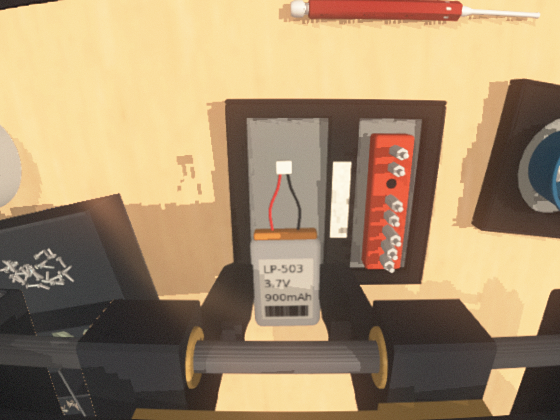

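carry_out:
  deltas:
    - [[1, 0.001, -0.005, 0.025, 0], [1, 0, 0, 0.018, 0], [1, 0, 0, 0.007, 0], [1, 0, 0, 0.003, 0], [1, 0, 0, 0, 0]]

```text
t: 31.85
tcp_pos: [0.6026, -0.0465, -0.0137]
orientation: [-0.0, -0.684, 0.729, 0.0]
contact_force: [0.8, -0.2, -0.6]
opening: 0.0319
```

```bash
python3 -c "
from h import *
o,im=shot('w30');go(.602,-.0465,-.0145,-1.5708-.063)"
```

```text
t 31.9 at [ 0.6031 -0.0466 -0.0132] yaw -1.634 tool delta [0.     0.0011 0.0013] rows 0.03 open 0.0324 F [-0.5 -0.6 -0.5] tilt [ 0.001 -0.    -1.   ]
  turn about tool z -0.0002 alt 3.1414 | delta in turned frame [0.     0.0011 0.0013]
```

View pics/w30.png

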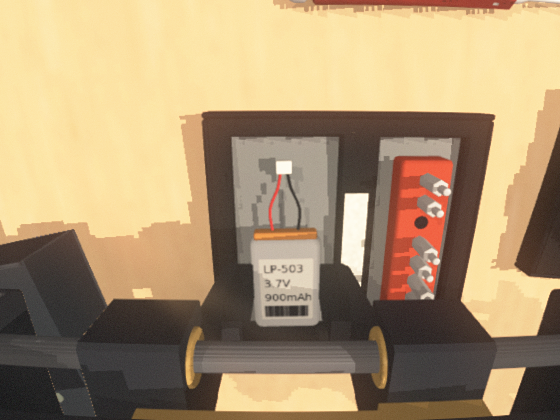

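carry_out:
  deltas:
    - [[1, 0, 0, 0.0015, 0], [1, 0, 0, 0, 0], [0.55, 0, 0, 0, 0], [0.5, 0, 0, 0, 0], [0.5, 0, 0, 0, 0]]

```text
t: 32.4
tcp_pos: [0.6029, -0.0466, -0.015]
orientation: [0.0, -0.684, 0.729, -0.0]
contact_force: [0.5, -0.0, -0.7]
opening: 0.0442
```

carry_out:
  deltas:
    - [[0.5, 0, 0, 0, 0], [0.5, 0, 0, -0.03, 0], [0.5, 0, 0, -0.04, 0], [0.5, 0, 0, -0.04, 0], [0.5, 0, 0, 0, 0]]

```text
t: 32.9
tcp_pos: [0.608, -0.0472, 0.1019]
orientation: [0.004, -0.684, 0.729, -0.005]
contact_force: [1.5, -0.1, 0.1]
opening: 0.044
```

carry_out:
  deltas:
    - [[0.5, 0, 0.04, -0.02, 0], [0.5, 0, 0.04, 0, 0], [0.5, 0, 0.02, 0, 0], [0.5, 0, 0, 0, 0], [0.5, 0, 0, 0, 0]]

```text
t: 33.4
tcp_pos: [0.503, -0.0402, 0.1145]
orientation: [0.0, -0.684, 0.729, -0.0]
contact_force: [0.1, -0.4, -0.3]
opening: 0.044
```

```bash
python3 -c "
from h import *
o,im=shot('w31');go(.602,-.0465,-.0145,-1.5708-.063)
t=eyes.get_image('top'); f=rect('top',.014,4000,.53,.70,-.36,.01); r=f(t)[:,:,::-1]; cv2.imwrite('pics/r31.png',cv2.resize(r,None,fx=.54,fy=.54))
s=eyes.get_image('scene')[185:275,255:455,::-1]; cv2.imwrite('pics/s31.png',cv2.resize(s,None,fx=4,fy=4,interpolation=2))"
```

```text
t 33.45 at [ 0.5037 -0.0403  0.1148] yaw -1.6341 tool delta [-1.000e-04 -9.840e-02  1.294e-01] rows 3.25 open 0.044 F [ 0.1 -0.2 -0.6] tilt [ 0.001 -0.    -1.   ]
  turn about tool z -0.0003 alt 3.1413 | delta in turned frame [-0.     -0.0985  0.1293]
```

View pics/w31.png

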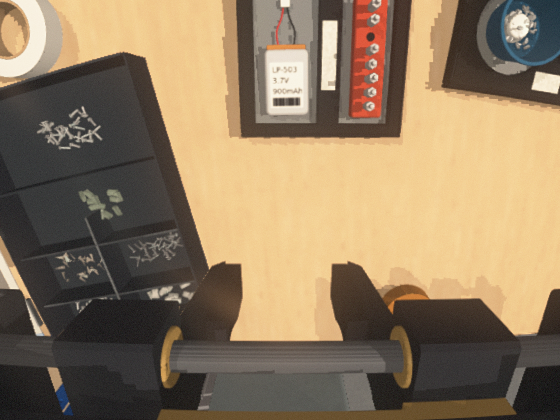

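View pics/r31.png

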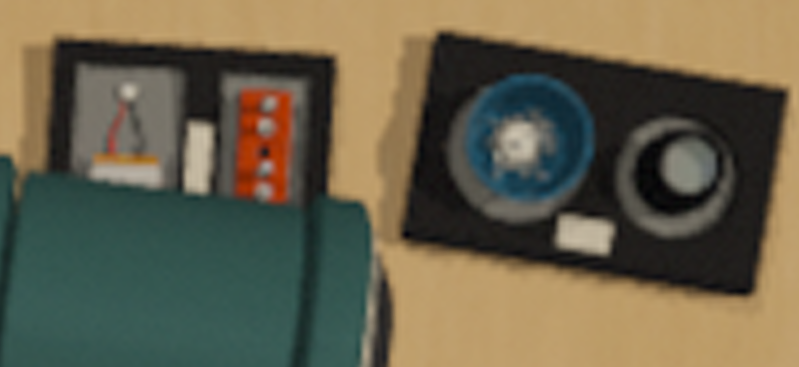

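View pics/s31.png

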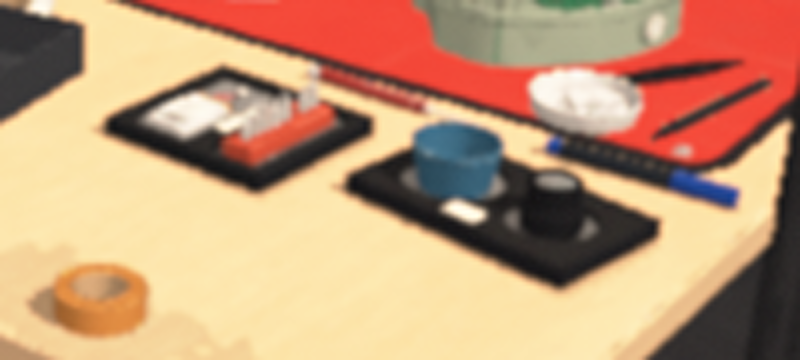

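carry_out:
  deltas:
    - [[0.4, 0.03, -0.03, -0.03, 0], [0.4, 0.03, 0, -0.03, 0], [0.4, 0.03, 0, -0.03, 0], [0.4, 0, 0, 0, 0], [0.4, 0, 0, 0, 0]]

```text
t: 34.05
tcp_pos: [0.5272, -0.1314, 0.2041]
orientation: [0.001, -0.684, 0.73, -0.001]
contact_force: [0.2, 0.4, -0.4]
opening: 0.0528
```

```bash
python3 -c "
from h import *
o,im=shot('w32');print(o['tcp_pos'],o['t'])
f=rect('wrist',.014,2300,.53,.70,-.36,-.01,o); cv2.imwrite('pics/r32.png',f(im)[:,:,::-1])
def tray(n,p,z):
  c,yw={'l':((.6164,-.0775),-.063),'r':((.6243,-.2657),-.167)}[n]
  P=p2w('wrist',p,z,o)[:2]-c; return R.from_euler('z',-yw).as_matrix()[:2,:2]@P
E=None
for n in ['battery_pack','bit_strip','parts_tub','loupe','button_cap','tray_long','tray_round']:
  for d in models.place_of('wrist',n)[:1]: print(n,d['score'],d['point'],tray('l' if n in('battery_pack','bit_strip','tray_long') else 'r',d['point'],.007 if 'tray' not in n else 0))
"
```

```text
[ 0.52717529 -0.13142346  0.20406995] 34.05
bit_strip 0.78 [263.4, 98.3] [ 0.00126865 -0.03500152]
parts_tub 0.65 [375.0, 75.3] [0.00176773 0.03448308]
loupe 0.63 [441.3, 80.2] [ 0.00576071 -0.03774748]
button_cap 0.76 [372.0, 72.3] [0.00435454 0.03816354]
tray_long 0.71 [230.7, 97.2] [0.00272227 0.00112484]
tray_round 0.62 [403.2, 81.9] [-0.00054037  0.00092639]
```

View pics/w32.png

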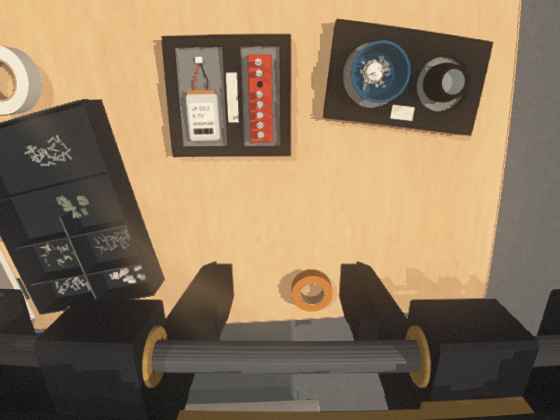

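View pics/r32.png

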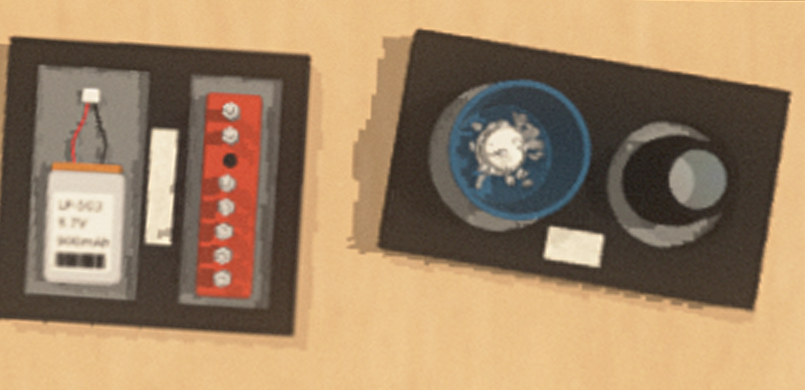

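```bash
python3 -c "
from station import env
print(env.sign_off()); print(env.get_obs()['t'])"
```

```text
the job is handed in; nothing more can be done
None
the job is handed in; nothing more can be done
```

Both kits are made up and the job was handed in at about 34 s of the 106 s allowed. The arm was clear of everything and the gripper empty.

**Last checks** (final wrist view, plus the release readings):

| Part | Where it ended up | Offset from the middle of its cut-out |
|---|---|---|
| Battery pack | Flat in the wider cut-out, leads toward +x | Few mm, judged by eye; the network did not find it in the last picture |
| Bit strip | Upright in the narrower cut-out, clear of all edges | About 1 mm |
| Parts tub | Upright in the larger hole | About 2 mm |
| Loupe | Wide end down in the smaller hole | About 1 mm from the top view; the wrist network read about 6 mm in tray x, still inside the limit |
| Button cap | On the floor of the tub | About 4 mm from the tub's middle |

**What went wrong or disagreed:**
- **Loupe grasp:** the first two grasps closed on nothing. The fingers really end about 30 mm short of the reported TCP. I measured this from the wrist and scene pictures, then worked with TCP heights about 30 mm lower, and the remaining grasps held.
- **Heights not measured:** I judged that each part sits on its cut-out floor only from the pictures and from the heights at release. No direct height measurement was made.
- **Drop on release:** the parts were let go just above the floor. The battery dropped about 4 mm, because going lower would have put the fingers into the foam.

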